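Strip the drum sander's spindle

ROBOT

A 6-joint arm with a two-finger parallel gripper is mounted at the origin on the work surface. World frame = base frame: x ahead of the robot, y to its left, z up, the work surface at z = 0. Lengths are in m, angles in rad, forces in N, time in s.
With the tool pointing down it reaches from about 0.375 to 0.9 m from the base axis. Payload 3.1 kg.
Tool frame: the origin (TCP) lies at the very end of the fingers, on their centre line; the grasp point (between the pads) lies 19 mm behind it; z points along the fingers, y is the direction in which the jaws open and shut (so a half turn about z gives the same grasp; the last joint's range is limited). The gripper opens to 85 mm and grips with 20 to 120 N. Pads are 22 mm wide; open, the fingers measure 114 mm over their backs; the gripper's body (76 mm by 85 mm) begins 54 mm behind the grasp point. The pads swing forward as they close: fully open they stand 13 mm farther back than shut.
Start: joints at [-1.429, 0.527, 1.433, -0, 1.181, -0.178], TCP at [0.197, -0.593, 0.231] pointing down, gripper open.
Joint ranges: [-3.08, 3.08], [-0.75, 2.2], [0.22, 2.44], [-1.43, 4.57], [0, 2.65], [-2.85, 2.85]. Speed limits (rad/s): [2.79, 2.79, 3.14, 3.14, 3.14, 3.14].

INTERFACE

Orientations are given as a unit quaternion [x, y, z, w].
In Python, from station import manip gives the robot as it stands.
- The arm moves only by the tool send_rows, never from a script. Its argument "motion" is a list of rows, each an object with "gripper": the finger opening in mm, from 0 to 85.4; "travel": the shift along the tool's x, y, z in mm, a list of three; "rotation": the turn, a rotation vector about the tool's x, y, z in degrees, a list of three. In form: [{"gripper": gripper, "travel": [x, y, z], "rotation": [ax, ay, az]}, ...]. A call has 1 to 12 rows; each row shifts and turns the commanded pose from where the row before left it, along the tool's axes as they then stand; what a row does not reach is not made up. A row lasts 1/12 s, in which the tool goes at most 41.7 mm and 7.16 degrees, less where a joint would pass 70% of its speed; a pose out of reach is approached as far as the arm can. A call is refused whole if a number of a shift passes 41.7 or a number of a turn 7.16, either way. A call with a gripper value outside its range is refused whole. The fingers move at their own pace and stop on an object; "newtons" is the grip in N (left out, the last holds). Time passes only in rows, so rows that do not move let the fingers close. It gives the time, the measured TCP pose, the force and the opening at its end, in the units of the state.
- manip.sense(): the state, without advancing time (a new reading comes with each control period).
- manip.snapshot(name): name is "side" or "top"; returns the picture (400x640x3 uint8, red, green, blue); there is no depth.
- manip.calibration(name): a dict with "fx", "fy", "cx", "cy" (pixels), "k1" (the pictures are not rectified: a ray, as slopes to the right and down, at radius r is drawn at 1 + k1 r^2 times it, then the intrinsics apply), "cam_to_world" (4x4, takes a point from camera to world coordinates). Camera axes: x right, y down, z forward; pixel columns grow to the right and rows downward; lengths in m; the calibration is good to about 2 mm. A picture is of the moment at which its call begins. calibration takes no time and is no camera call.
- manip.sign_off(): hands the job in, once; it reports no verdict.
The state is a dict: "t": time; "q": joint angles; "qd": joint speeds; "tau": joint torques, N m; "tcp_pos": TCP position; "tool_rot": TCP orientation; "force": force on the tool from outside, world axes, zero at the start; "ft_torque": the same for the moment, N m; "finger_gap": opening from 0.0 (shut) to 1.0 (fully open).
Only numpy, scipy, OpenCV 4.12 (cv2) and the standard library are available. Lean on these libraries where they do the work, as an engineer would, in place of code of your own. Each camera call takes 0.05 s, during which the arm holds its last target. There are 200 camera calls.

TASK

The bench sander's drum is due for a change: take the slotted stop collar off the end of its horizontal spindle, turning it gently until the slot lets it past the lug and without forcing it, then slide the spacer ring and after it the sanding sleeve off the spindle. Lay all three in the wooden tray, setting them down rather than dropping them, and leave the glue bottle, the brush and the wood offcut where they are.

Things in the scene. Friction and masses are not known exactly. Their poses are not given: they have to be found in the camera images.
- sander: Bench drum sander, screwed down: grey motor housing on a dark steel foot 180 x 170 mm, housing 110 mm wide and 183 mm high. Origin on the table under the housing's centre. The steel spindle sticks out level along the sander's own -y (roughly to the robot's right), its axis 150 mm above the table. It is braked and does not turn in ordinary work.
- spindle_root (a point): Point on the spindle axis at the housing face, 65 mm from the sander's origin, 150 mm above the table. From here outwards: flange 8 mm thick; plain bar 40 mm diameter, 130 mm long; neck 28 mm diameter, 46 mm long. Root to tip is the way everything comes off.
- spindle_tip (a point): Point on the spindle axis at its free end, 184 mm from the root.
- lug_zone (a point): Point on the spindle axis, 174 mm from the root, level with the middle of the one lug on the neck. The lug is 14 mm wide, 12 mm long along the axis, its top 18.5 mm from the axis. It leans from straight up by as much as 32 degrees, towards the robot or away from it (to the sander's own -x or +x), different each time and not measured: look or feel for it.
- collar: Dark steel octagonal stop collar, 54 mm across flats, 24 mm thick along the spindle, 0.2 to 0.3 kg; origin at the bore's centre, own y along the spindle. Hangs loose, about 2 mm low, on the neck between plain bar and lug. Its two upright side flats (own +x, -x, 25 mm tall) suit a grip from above across the spindle; leaning the grip about the spindle turns the collar. Bore 31 mm.
- collar_slot (a point): Middle of the collar's slot, 18 mm from the bore's centre along own z: 17 mm wide, cut right through the rim, straight up at the start. The collar comes off only with the slot over the lug, within about 6 degrees; otherwise it meets the lug after 1 to 5 mm of pull. Centred on the axis and aligned it slides freely; pull softly (8 N is enough).
- ring: Aluminium spacer ring, outside diameter 56 mm, bore 44 mm, 30 mm thick along the spindle, about 0.1 kg; origin at its centre, own y along its axis. Loose on the plain bar behind the collar; passes over the lug at any angle.
- sleeve: Brown sanding sleeve, a stiff tube 90 mm long, outside diameter 56 mm, bore 44 mm, about 0.22 kg; origin at its centre, own y along its axis. Loose on the plain bar between the flange and the ring; passes over the lug at any angle.
- tray: Heavy open plywood tray, 180 (own x) x 310 (own y) x 35 mm high outside, walls and floor 5 mm; origin under its centre, on the table.
- tray_in (a point): Centre of the tray's inner floor, 5 mm above the table, axes as the tray: inside 170 mm along x, 300 mm along y.
- glue: White glue bottle, 60 mm diameter, 150 mm high, standing beyond the work; origin at its foot. Leave alone.
- brush: Bench brush 200 mm long lying beyond the work; origin under its middle. Leave alone.
- offcut: Flat sawn wood offcut about 75 x 150 x 18 mm lying beyond the spindle; origin under its middle. Leave alone.
Mind the look-alikes: they are no part of the job. What is shaped like the ring but blue or purple is not meant.

How it is judged:
By the outcome, as a careful person would: the job done as asked, in the order asked, and still so for the second after the job is handed in, with the robot touching nothing.
It also fails if it takes over 72 s, if anything falls off the work surface, if the arm or the gripper's body presses on something with over 40 N, if the wrist force passes 120 N, or if a joint passes its speed limit or range.

## Working session

There is one attempt and no reset: what is moved stays moved. The work goes in short steps, Python scripts to look and compute and a tool call to move; the robot and the scene stay as the last step left them, time stands still between calls to the robot, and variables do not carry over. Pictures are saved under pics/ and viewed, about 8 in all and at most 12, crops included, and the job is handed in when it is done.

Besides the shell and the picture viewer there is one more tool, called after "Request:" as a command line: name --argument value ..., lists and objects as JSON in quotes. send_rows: Moves the arm, as the interface text tells. Its arguments: {"type":"object","properties":{"motion":{"type":"array","items":{"type":"object","properties":{"gripper":{"type":"number"},"travel":{"type":"array","items":{"type":"number"}},"rotation":{"type":"array","items":{"type":"number"}}}}},"newtons":{"type":"number"}},"required":["motion"]}

```bash
mkdir -p pics; ls; python3 - <<'E'
from station import manip
import cv2,numpy as np
np.set_printoptions(precision=4,suppress=True)
s=manip.sense();print({k:np.round(v,4) for k,v in s.items()})
for n in("side","top"):
    im=manip.snapshot(n);cv2.imwrite(f"pics/{n}0.png",im[:,:,::-1]);c=manip.calibration(n);print(n,c)
E
```

```text
pics
{'t': np.float64(0.0), 'q': array([-1.4285,  0.5285,  1.4339,  0.    ,  1.1814, -0.1785]), 'qd': array([ 0.0008,  0.0014, -0.0007,  0.0007, -0.0021,  0.0014]), 'tau': array([  0.0015, -44.2347, -17.8023,  -0.0002,   0.0084,  -0.    ]), 'tcp_pos': array([ 0.197 , -0.5924,  0.2303]), 'tool_rot': array([ 0.9872,  0.1597,  0.    , -0.0011]), 'force': array([ 0.0298, -0.1663,  0.316 ]), 'ft_torque': array([0.0517, 0.0412, 0.0019]), 'finger_gap': np.float64(1.0022)}
side {'fx': 391.7999960114024, 'fy': 391.7999960114024, 'cx': 314.30719673869527, 'cy': 197.92717620665618, 'k1': -0.04386931433136456, 'cam_to_world': array([[-0.9595, -0.2151,  0.1819,  0.3869],
       [-0.2813,  0.6963, -0.6603,  0.6572],
       [ 0.0153, -0.6847, -0.7286,  0.8238],
       [ 0.    ,  0.    ,  0.    ,  1.    ]])}
top {'fx': 409.2679673130948, 'fy': 409.2679673130948, 'cx': 334.3736261838336, 'cy': 199.9136188951461, 'k1': -0.0200191716580531, 'cam_to_world': array([[-0.0026, -0.9971,  0.0765,  0.4778],
       [-1.    ,  0.0032,  0.0076,  0.0297],
       [-0.0078, -0.0765, -0.997 ,  1.2039],
       [ 0.    ,  0.    ,  0.    ,  1.    ]])}
```

View pics/side0.png

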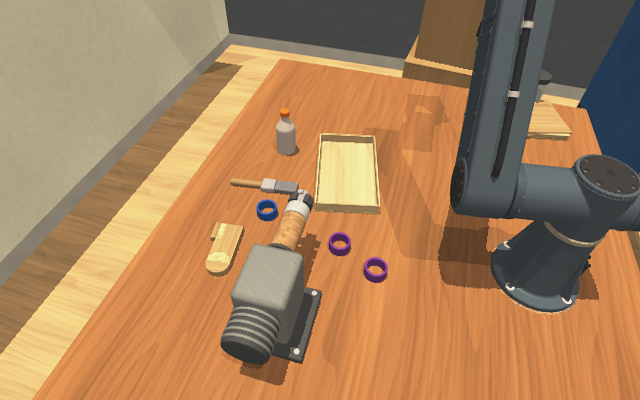

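View pics/top0.png

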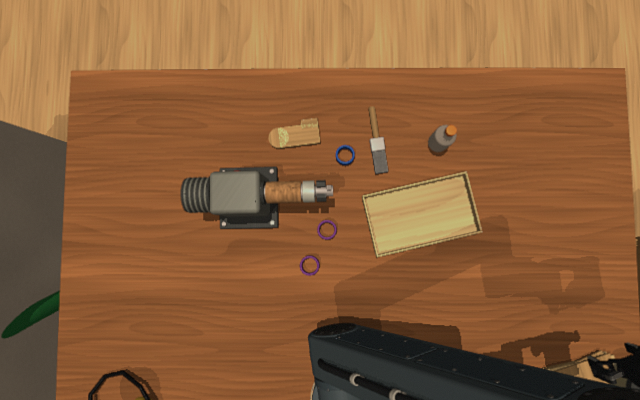

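The side view shows the sander at about (265,300) with its spindle running to the collar near (300,198). The top view shows the spindle from (265,192) to (333,190), with sleeve, ring and collar in order, and the tray with corners near (363,195), (467,173), (481,232) and (378,256). Next I'll zoom in on the spindle.

```bash
cat > h.py <<'E'
import numpy as np,cv2
from station import manip
from scipy.spatial.transform import Rotation as R
np.set_printoptions(precision=4,suppress=True)
C={n:manip.calibration(n) for n in("side","top")}
def ray(n,u,v):
    c=C[n];K=np.array([[c['fx'],0,c['cx']],[0,c['fy'],c['cy']],[0,0,1]])
    p=cv2.undistortPoints(np.array([[[u,v]]],float),K,np.array([c['k1'],0,0,0]))[0,0]
    T=c['cam_to_world'];d=T[:3,:3]@np.array([p[0],p[1],1]);return T[:3,3],d
def onz(n,u,v,z):
    o,d=ray(n,u,v);return o+d*(z-o[2])/d[2]
def proj(n,P):
    c=C[n];T=np.linalg.inv(c['cam_to_world']);P=np.atleast_2d(P)
    K=np.array([[c['fx'],0,c['cx']],[0,c['fy'],c['cy']],[0,0,1]])
    return cv2.projectPoints(P.astype(float),cv2.Rodrigues(T[:3,:3])[0],T[:3,3],K,np.array([c['k1'],0,0,0]))[0][:,0]
def crop(im,x,y,w,h,s): return cv2.resize(im[y:y+h,x:x+w],None,fx=s,fy=s,interpolation=cv2.INTER_CUBIC)[:,:,::-1]
def st():
    s=manip.sense();print('t',round(float(s['t']),2),'tcp',s['tcp_pos'],'F',np.round(s['force'],1),'gap',round(float(s['finger_gap'])*85.4,1),'\nR',R.from_quat(s['tool_rot']).as_matrix().round(3).tolist(),'q',s['q']);return s
E
python3 - <<'E'
from h import *
t=cv2.imread('pics/top0.png')[:,:,::-1];s=cv2.imread('pics/side0.png')[:,:,::-1]
cv2.imwrite('pics/crop0.png',np.vstack([crop(t,250,165,95,50,8),crop(s,265,180,95,25,8)[:0] if 0 else crop(s,262,182,95,36,8)[:0]]) if 0 else crop(t,250,165,95,50,8))
cv2.imwrite('pics/crop1.png',np.vstack([crop(t,255,170,90,38,8),crop(s,260,180,90,37,8)]))
for p in [(363,195),(467,173),(481,232),(378,256)]: print(onz('top',*p,.035))
E
```

```text
[ 0.5813 -0.0435  0.035 ]
[ 0.6439 -0.3434  0.035 ]
[ 0.4745 -0.3787  0.035 ]
[ 0.4076 -0.0847  0.035 ]
```

View pics/crop1.png

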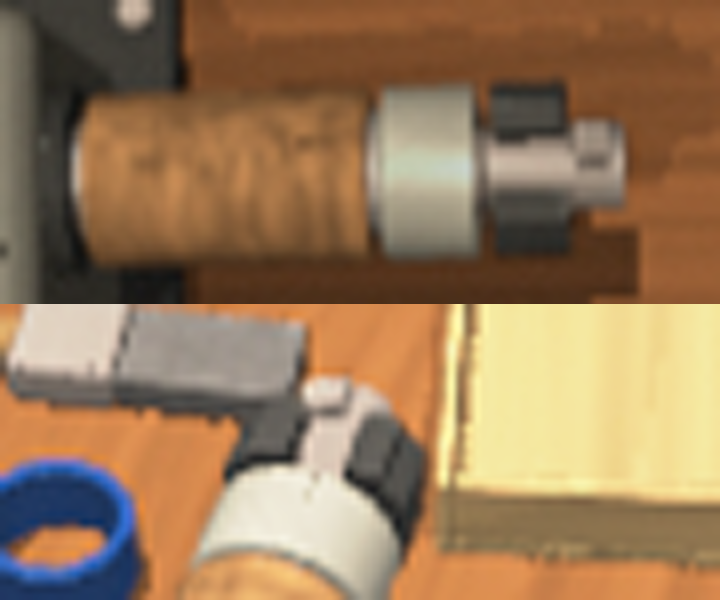

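The top crop shows the sleeve, ring and collar with the slot straight up. The lug sits at crop x 575–612, y 118–165, which is offset from the axis (y≈164) towards image-up. It therefore leans away from the robot (+x) by about 20–30°. Now I'll fit the axis.

```bash
python3 - <<'E'
from h import *
# top crop pixel -> image: u=255+(x+.5)/8-.5
f=lambda x,y:(255+(x+.5)/8-.5,170+(y+.5)/8-.5)
for nm,x,a,b in [('sleeveR',100,95,263),('sleeve',350,94,260),('ring',425,87,256),('collar',530,84,251),('neckTip',617,121,207)]:
    A=onz('top',*f(x,a),.15);B=onz('top',*f(x,b),.15);print(nm,(A+B)/2,A[0]-B[0])
print('flange/housing', onz('top',*f(72,175),.15),'sleeveEnds',onz('top',*f(80,178),.15+.0)[1],onz('top',*f(370,178),.15)[1])
print('ring y',onz('top',*f(380,170),.165)[1],onz('top',*f(477,170),.165)[1],'collar y',onz('top',*f(490,168),.17)[1],onz('top',*f(568,168),.17)[1],'tip y',onz('top',*f(628,164),.15)[1])
print('lug',onz('top',*f(593,118),.165),onz('top',*f(593,152),.165),onz('top',*f(593,165),.165))
g=lambda x,y:(260+(x+.5)/8-.5,180+(y-304+.5)/8-.5)
print('side lug top',onz('side',*g(327,392),.167))
# top-view intensity profile columns across lug
t=cv2.imread('pics/top0.png').astype(int)
for u in (325,327,329,331,332): print(u,[tuple(t[v,u]) for v in range(183,198)])
E
```

```text
sleeveR [0.58  0.212 0.15 ] 0.05466503492296515
sleeve [0.5803 0.131  0.15  ] 0.053965117081081315
ring [0.582  0.1067 0.15  ] 0.05494080706238924
collar [0.5832 0.0727 0.15  ] 0.05428347404363576
neckTip [0.5842 0.0445 0.15  ] 0.02795210279872784
flange/housing [0.5812 0.2212 0.15  ] sleeveEnds 0.2185429992197898 0.12449237598660953
ring y 0.11995923550872245 0.08899608523663824 collar y 0.08458303319941213 0.05981986907240785 tip y 0.04099041930796078
lug [0.5975 0.052  0.165 ] [0.5866 0.052  0.165 ] [0.5824 0.052  0.165 ]
side lug top [0.5886 0.0489 0.167 ]
325 [(np.int64(42), np.int64(52), np.int64(67)), (np.int64(43), np.int64(51), np.int64(63)), (np.int64(47), np.int64(54), np.int64(62)), (np.int64(53), np.int64(59), np.int64(65)), (np.int64(93), np.int64(104), np.int64(117)), (np.int64(126), np.int64(140), np.int64(157)), (np.int64(148), np.int64(165), np.int64(183)), (np.int64(158), np.int64(176), np.int64(194)), (np.int64(150), np.int64(168), np.int64(186)), (np.int64(130), np.int64(145), np.int64(162)), (np.int64(99), np.int64(112), np.int64(122)), (np.int64(79), np.int64(8
[... 2236 characters left out ...]
6))]
332 [(np.int64(41), np.int64(76), np.int64(124)), (np.int64(45), np.int64(78), np.int64(125)), (np.int64(66), np.int64(84), np.int64(112)), (np.int64(92), np.int64(102), np.int64(116)), (np.int64(108), np.int64(120), np.int64(134)), (np.int64(126), np.int64(140), np.int64(155)), (np.int64(145), np.int64(160), np.int64(177)), (np.int64(150), np.int64(167), np.int64(185)), (np.int64(139), np.int64(155), np.int64(171)), (np.int64(125), np.int64(139), np.int64(155)), (np.int64(112), np.int64(126), np.int64(142)), (np.int64(98), np.int64(110), np.int64(127)), (np.int64(77), np.int64(91), np.int64(112)), (np.int64(57), np.int64(89), np.int64(134)), (np.int64(50), np.int64(91), np.int64(147))]
```

Request:
send_rows --motion '[{"gripper": 85,"rotation": [0,0,-6.6]},{"gripper": 85,"rotation": [0,0,-6.6]},{"gripper": 85,"rotation": [0,0,-6.6]},{"gripper": 85,"rotation": [0,0,-6.6]},{"gripper": 85,"rotation": [0,0,-6.6]},{"gripper": 85,"rotation": [0,0,-6.6]},{"gripper": 85,"rotation": [0,0,-6.6]},{"gripper": 85,"rotation": [0,0,-6.6]},{"gripper": 85,"rotation": [0,0,-6.6]},{"gripper": 85,"rotation": [0,0,-6.6]},{"gripper": 85,"rotation": [0,0,-6.6]},{"gripper": 85}]' --newtons 30

```text
validation failed for argument at $.mo...
```

```bash
cat >> h.py <<'E'
def to(target,yaw=None,tcp=None):
    "shift in tool axes (mm) from measured pose to target TCP (m); yaw=desired x_tool heading deg"
    s=st();M=R.from_quat(s['tool_rot']).as_matrix()
    print('shift mm',np.round(M.T@(np.array(target)-s['tcp_pos'])*1e3,1),'heading x',np.degrees(np.arctan2(M[1,0],M[0,0])).round(2),'zdir',M[:,2].round(4))
E
python3 -c "
from h import *
to([.583,.072,.215])"
```

```text
t 0.1 tcp [ 0.197  -0.5924  0.2304] F [-0.3  0.1 -0.5] gap 85.3 
R [[0.949, 0.315, -0.0], [0.315, -0.949, 0.002], [0.0, -0.002, -1.0]] q [-1.4285  0.5284  1.4338  0.      1.1814 -0.1785]
shift mm [ 575.8 -508.8   16.6] heading x 18.38 zdir [-0.0003  0.002  -1.    ]
```

Request:
send_rows --motion '[{"gripper": 85,"travel": [0,0,0],"rotation": [0,0,-6.6]},{"gripper": 85,"travel": [0,0,0],"rotation": [0,0,-6.6]},{"gripper": 85,"travel": [0,0,0],"rotation": [0,0,-6.6]},{"gripper": 85,"travel": [0,0,0],"rotation": [0,0,-6.6]},{"gripper": 85,"travel": [0,0,0],"rotation": [0,0,-6.6]},{"gripper": 85,"travel": [0,0,0],"rotation": [0,0,-6.6]},{"gripper": 85,"travel": [0,0,0],"rotation": [0,0,-6.6]},{"gripper": 85,"travel": [0,0,0],"rotation": [0,0,-6.6]},{"gripper": 85,"travel": [0,0,0],"rotation": [0,0,-6.6]},{"gripper": 85,"travel": [0,0,0],"rotation": [0,0,-6.6]},{"gripper": 85,"travel": [0,0,0],"rotation": [0,0,-6.6]},{"gripper": 85,"travel": [0,0,0],"rotation": [0,0,-0.4]}]' --newtons 30

```text
t: 1.1
tcp_pos: [0.197, -0.5927, 0.2307]
tool_rot: [0.698, 0.716, 0.0, -0.001]
force: [0.0, -0.2, 0.8]
finger_gap: 0.989
```

```bash
python3 -c "
from h import *
to([.583,.072,.215])"
```

```text
t 1.1 tcp [ 0.197  -0.5927  0.2307] F [ 0.  -0.2  0.8] gap 84.4 
R [[-0.026, 1.0, -0.0], [1.0, 0.026, 0.001], [0.001, -0.0, -1.0]] q [-1.4285  0.5281  1.4334  0.      1.1815 -1.4547]
shift mm [654.3 403.3  16.5] heading x 91.5 zdir [-0.0002  0.0013 -1.    ]
```

Request:
send_rows --motion '[{"gripper": 85,"travel": [32.7,20.2,0],"rotation": [0,0,0]},{"gripper": 85,"travel": [32.7,20.2,0],"rotation": [0,0,0]},{"gripper": 85,"travel": [32.7,20.2,0],"rotation": [0,0,0]},{"gripper": 85,"travel": [32.7,20.2,0],"rotation": [0,0,0]},{"gripper": 85,"travel": [32.7,20.2,0],"rotation": [0,0,0]},{"gripper": 85,"travel": [32.7,20.2,0],"rotation": [0,0,0]},{"gripper": 85,"travel": [32.7,20.2,0],"rotation": [0,0,0]},{"gripper": 85,"travel": [32.7,20.2,0],"rotation": [0,0,0]},{"gripper": 85,"travel": [32.7,20.2,0],"rotation": [0,0,0]},{"gripper": 85,"travel": [32.7,20.2,0],"rotation": [0,0,0]}]'

```text
t: 1.93
tcp_pos: [0.3917, -0.2595, 0.2313]
tool_rot: [0.7, 0.714, 0.0, -0.0]
force: [0.6, -1.2, -0.2]
finger_gap: 0.997
```

Request:
send_rows --motion '[{"gripper": 85,"travel": [32.7,20.2,0],"rotation": [0,0,0]},{"gripper": 85,"travel": [32.7,20.2,0],"rotation": [0,0,0]},{"gripper": 85,"travel": [32.7,20.2,0],"rotation": [0,0,0]},{"gripper": 85,"travel": [32.7,20.2,0],"rotation": [0,0,0]},{"gripper": 85,"travel": [32.7,20.2,0],"rotation": [0,0,0]},{"gripper": 85,"travel": [32.7,20.2,0],"rotation": [0,0,0]},{"gripper": 85,"travel": [32.7,20.2,0],"rotation": [0,0,0]},{"gripper": 85,"travel": [32.7,20.2,0],"rotation": [0,0,0]},{"gripper": 85,"travel": [20,15,0],"rotation": [0,0,0]},{"gripper": 85,"travel": [0,0,0],"rotation": [0,0,0]}]'

```text
t: 2.77
tcp_pos: [0.5634, 0.0285, 0.2312]
tool_rot: [0.698, 0.716, 0.001, 0.001]
force: [1.0, -0.8, 1.3]
finger_gap: 0.994
```

```bash
python3 -c "
from h import *
to([.583,.072,.130])
im=manip.snapshot('side');cv2.imwrite('pics/s1.png',crop(im,220,130,160,110,5))"
```

```text
t 2.77 tcp [0.5634 0.0285 0.2312] F [ 1.  -0.8  1.3] gap 84.9 
R [[-0.026, 1.0, 0.003], [1.0, 0.026, 0.001], [0.001, 0.003, -1.0]] q [-0.1485  0.4445  1.5897  0.002   1.1049 -0.1755]
shift mm [ 42.8  20.4 101.4] heading x 91.5 zdir [ 0.0028  0.0014 -1.    ]
```

View pics/s1.png

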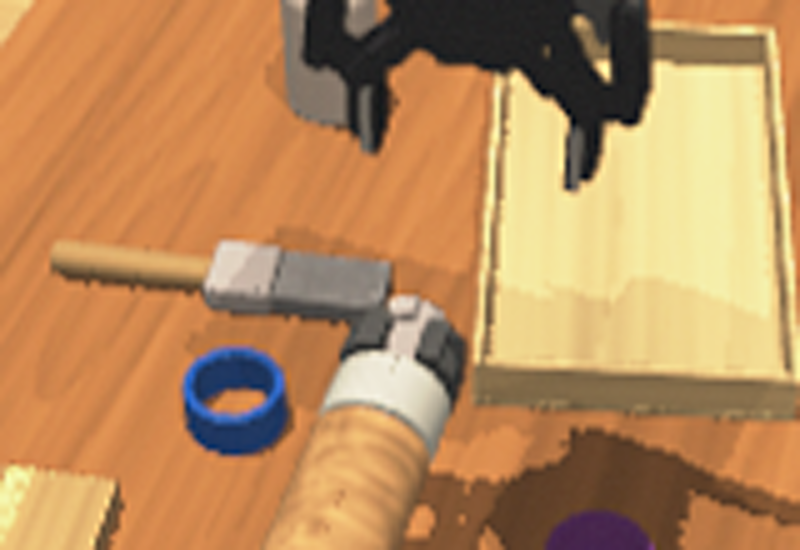

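The picture shows the open jaws at (372,150) and (578,188), short of the collar at (405,330). All clear for the descent.

```bash
python3 -c "
from h import *
s=manip.sense();p=s['tcp_pos']
for dz in(0,.013):
  for d in(-.045,.045): print(dz,d,(proj('side',p+[d,0,dz])-[220,130])*5)
"
```

```text
0 -0.045 [[569.6022 202.2706]]
0 0.045 [[377.4355 162.1525]]
0.013 -0.045 [[571.124  180.5624]]
0.013 0.045 [[376.8744 140.426 ]]
```

Request:
send_rows --motion '[{"gripper": 85,"travel": [21.4,10,0],"rotation": [0,0,0]},{"gripper": 85,"travel": [21.4,10,0],"rotation": [0,0,0]},{"gripper": 85,"travel": [0,0,20],"rotation": [0,0,0]},{"gripper": 85,"travel": [0,0,20],"rotation": [0,0,0]},{"gripper": 85,"travel": [0,0,20],"rotation": [0,0,0]},{"gripper": 85,"travel": [0,0,20],"rotation": [0,0,0]},{"gripper": 85,"travel": [0,0,10],"rotation": [0,0,0]},{"gripper": 85,"travel": [0,0,10],"rotation": [0,0,0]},{"gripper": 85,"travel": [0,0,0],"rotation": [0,0,0]}]'

```text
t: 3.57
tcp_pos: [0.5785, 0.067, 0.1296]
tool_rot: [0.699, 0.715, -0.001, -0.001]
force: [0.6, 0.8, 0.5]
finger_gap: 0.995
```

```bash
python3 -c "
from h import *
to([.583,.072,.130])
im=manip.snapshot('side');im2=manip.snapshot('top');cv2.imwrite('pics/s2.png',np.vstack([crop(im,260,150,90,50,8),crop(im2,290,170,90,24,8)]))"
```

```text
t 3.57 tcp [0.5785 0.067  0.1296] F [0.6 0.8 0.5] gap 85.0 
R [[-0.022, 1.0, -0.004], [1.0, 0.022, 0.0], [0.0, -0.004, -1.0]] q [-0.0764  0.6057  1.6294 -0.0003  0.9104 -0.0986]
shift mm [ 4.9  4.6 -0.4] heading x 91.28 zdir [-0.0039  0.0001 -1.    ]
```

View pics/s2.png

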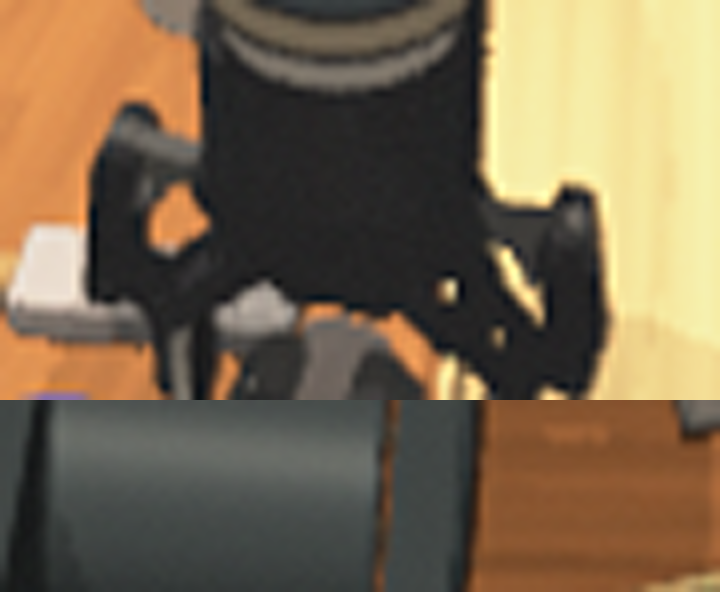

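The jaws straddle the collar with clearance on both sides. Next: trim the position and close.

Request:
send_rows --motion '[{"gripper": 85,"travel": [4.5,4.5,1],"rotation": [0,0,0]},{"gripper": 85,"travel": [0,0,0],"rotation": [0,0,0]},{"gripper": 85,"travel": [0,0,0],"rotation": [0,0,0]},{"gripper": 85,"travel": [0,0,0],"rotation": [0,0,0]}]'

```text
t: 4.0
tcp_pos: [0.5847, 0.0725, 0.131]
tool_rot: [0.698, 0.716, 0.0, 0.001]
force: [0.1, -0.5, -1.5]
finger_gap: 0.999
```

Request:
send_rows --motion '[{"gripper": 45,"travel": [0,0,0],"rotation": [0,0,0]},{"gripper": 45,"travel": [0,0,0],"rotation": [0,0,0]},{"gripper": 45,"travel": [0,0,0],"rotation": [0,0,0]},{"gripper": 45,"travel": [0,0,0],"rotation": [0,0,0]},{"gripper": 45,"travel": [0,0,0],"rotation": [0,0,0]},{"gripper": 45,"travel": [0,0,0],"rotation": [0,0,0]},{"gripper": 45,"travel": [0,0,0],"rotation": [0,0,0]},{"gripper": 45,"travel": [0,0,0],"rotation": [0,0,0]}]' --newtons 30

```text
t: 4.67
tcp_pos: [0.5836, 0.0723, 0.1303]
tool_rot: [0.699, 0.716, -0.0, -0.0]
force: [-3.4, -0.4, 2.9]
finger_gap: 0.628
```

```bash
python3 -c "
from h import *
to([.583,.072,.130]);print(manip.sense()['ft_torque'])"
```

```text
t 4.67 tcp [0.5836 0.0723 0.1303] F [-3.4 -0.4  2.9] gap 53.6 
R [[-0.024, 1.0, -0.001], [1.0, 0.024, 0.0], [0.0, -0.001, -1.0]] q [-0.0665  0.6101  1.6159 -0.0001  0.917  -0.0906]
shift mm [-0.3 -0.7  0.3] heading x 91.38 zdir [-0.0014  0.     -1.    ]
[-0.0942  0.4227  0.007 ]
```

Request:
send_rows --motion '[{"gripper": 45,"travel": [0,-0.5,-1],"rotation": [0,0,0]},{"gripper": 45,"travel": [0,0,0],"rotation": [0,0,0]},{"gripper": 45,"travel": [0,0,0],"rotation": [0,0,0]}]'

```text
t: 4.92
tcp_pos: [0.584, 0.0723, 0.131]
tool_rot: [0.699, 0.716, 0.0, 0.0]
force: [-0.6, 0.4, -1.7]
finger_gap: 0.627
```

Request:
send_rows --motion '[{"gripper": 45,"travel": [0,0,-1],"rotation": [0,0,0]},{"gripper": 45,"travel": [0,0,0],"rotation": [0,0,0]},{"gripper": 45,"travel": [0,0,0],"rotation": [0,0,0]}]'

```text
t: 5.17
tcp_pos: [0.5841, 0.0723, 0.1323]
tool_rot: [0.699, 0.716, 0.0, 0.0]
force: [-0.5, -0.1, -1.7]
finger_gap: 0.625
```

Request:
send_rows --motion '[{"gripper": 45,"travel": [0,0,-1],"rotation": [0,0,0]},{"gripper": 45,"travel": [0,0,0],"rotation": [0,0,0]},{"gripper": 45,"travel": [0,0,0],"rotation": [0,0,0]}]'

```text
t: 5.42
tcp_pos: [0.5839, 0.0723, 0.1334]
tool_rot: [0.699, 0.716, 0.0, 0.0]
force: [0.4, 0.1, -2.5]
finger_gap: 0.625
```

Request:
send_rows --motion '[{"gripper": 45,"travel": [0,0,-0.7],"rotation": [0,0,0]},{"gripper": 45,"travel": [0,0,0],"rotation": [0,0,0]},{"gripper": 45,"travel": [0,0,0],"rotation": [0,0,0]}]'

```text
t: 5.67
tcp_pos: [0.5837, 0.0723, 0.1338]
tool_rot: [0.699, 0.716, -0.0, -0.0]
force: [0.7, -0.1, -4.2]
finger_gap: 0.627
```

Request:
send_rows --motion '[{"gripper": 45,"travel": [0,0,-0.7],"rotation": [0,0,0]},{"gripper": 45,"travel": [0,0,0],"rotation": [0,0,0]},{"gripper": 45,"travel": [0,0,0],"rotation": [0,0,0]}]'

```text
t: 5.92
tcp_pos: [0.5837, 0.0723, 0.134]
tool_rot: [0.699, 0.716, -0.0, -0.0]
force: [2.7, -0.1, -10.3]
finger_gap: 0.626
```

Request:
send_rows --motion '[{"gripper": 45,"travel": [0,0,1.1],"rotation": [0,0,0]},{"gripper": 45,"travel": [0,0,1.1],"rotation": [0,0,0]},{"gripper": 45,"travel": [0,0,0],"rotation": [0,0,0]},{"gripper": 45,"travel": [0,0,0],"rotation": [0,0,0]}]'

```text
t: 6.25
tcp_pos: [0.5839, 0.0723, 0.1331]
tool_rot: [0.698, 0.716, 0.0, 0.0]
force: [-0.0, -0.3, -1.8]
finger_gap: 0.629
```

Request:
send_rows --motion '[{"gripper": 45,"travel": [0,-0.9,0],"rotation": [2.9,0,0]},{"gripper": 45,"travel": [0,-0.9,0],"rotation": [2.9,0,0]},{"gripper": 45,"travel": [0,-0.9,0],"rotation": [2.9,0,0]},{"gripper": 45,"travel": [0,-0.9,0],"rotation": [2.9,0,0]},{"gripper": 45,"travel": [0,-0.9,0],"rotation": [2.9,0,0]},{"gripper": 45,"travel": [0,-0.9,0],"rotation": [2.9,0,0]},{"gripper": 45,"travel": [0,-0.9,0],"rotation": [2.9,0,0]},{"gripper": 45,"travel": [0,-0.9,0],"rotation": [2.9,0,0]},{"gripper": 45,"travel": [0,0,0],"rotation": [0,0,0]},{"gripper": 45,"travel": [0,0,0],"rotation": [0,0,0]}]'

```text
t: 7.08
tcp_pos: [0.5772, 0.0722, 0.1335]
tool_rot: [0.684, 0.701, -0.143, -0.14]
force: [0.4, 0.8, -2.0]
finger_gap: 0.628
```

```bash
python3 -c "
from h import *
s=st();M=R.from_quat(s['tool_rot']).as_matrix();print('centre',s['tcp_pos']-.018*M[:,2],'lean',np.degrees(np.arctan2(-M[0,2],-M[2,2])),s['ft_torque'])
im=manip.snapshot('side');cv2.imwrite('pics/s3.png',crop(im,260,160,90,60,8))"
```

```text
t 7.08 tcp [0.5772 0.0722 0.1335] F [ 0.4  0.8 -2. ] gap 53.6 
R [[-0.024, 0.919, -0.392], [1.0, 0.022, -0.01], [-0.0, -0.392, -0.92]] q [-0.0521  0.761   1.3296 -0.0302  1.4533 -0.0666]
centre [0.5843 0.0723 0.15  ] lean 23.103654801172194 [ 0.0299 -0.3233 -0.0172]
```

View pics/s3.png

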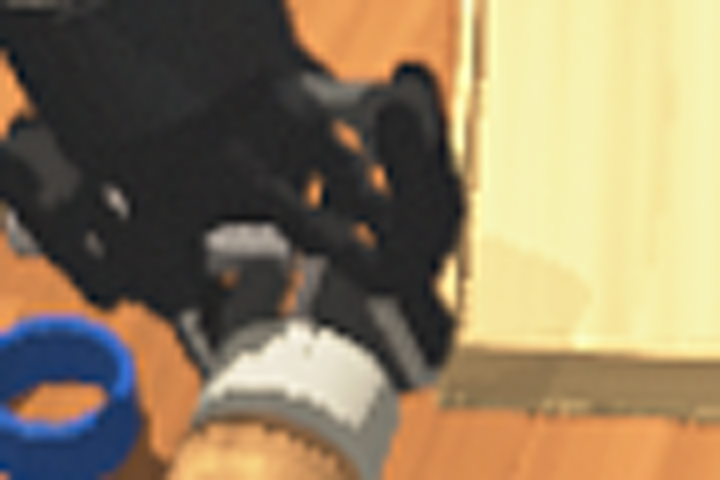

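The collar is held at a 23° lean with no load on it. Now I'll pull softly, in small steps.

Request:
send_rows --motion '[{"gripper": 45,"travel": [-0.8,0,0],"rotation": [0,0,0]},{"gripper": 45,"travel": [-0.8,0,0],"rotation": [0,0,0]},{"gripper": 45,"travel": [0,0,0],"rotation": [0,0,0]}]'

```text
t: 7.38
tcp_pos: [0.5766, 0.0704, 0.1342]
tool_rot: [0.684, 0.701, -0.144, -0.14]
force: [-0.9, 0.6, -2.1]
finger_gap: 0.627
```

Request:
send_rows --motion '[{"gripper": 45,"travel": [-0.5,0,0],"rotation": [0,0,0]},{"gripper": 45,"travel": [-0.5,0,0],"rotation": [0,0,0]},{"gripper": 45,"travel": [0,0,0],"rotation": [0,0,0]}]'

```text
t: 7.63
tcp_pos: [0.5768, 0.0694, 0.1339]
tool_rot: [0.684, 0.701, -0.144, -0.14]
force: [0.1, 0.8, -2.8]
finger_gap: 0.625
```

Request:
send_rows --motion '[{"gripper": 45,"travel": [-0.4,0,0],"rotation": [0,0,0]},{"gripper": 45,"travel": [-0.4,0,0],"rotation": [0,0,0]},{"gripper": 45,"travel": [0,0,0],"rotation": [0,0,0]}]'

```text
t: 7.88
tcp_pos: [0.5768, 0.0687, 0.1337]
tool_rot: [0.684, 0.701, -0.144, -0.14]
force: [-0.0, -0.1, -1.6]
finger_gap: 0.625
```

Request:
send_rows --motion '[{"gripper": 45,"travel": [-0.5,0,0],"rotation": [0,0,0]},{"gripper": 45,"travel": [-0.5,0,0],"rotation": [0,0,0]},{"gripper": 45,"travel": [0,0,0],"rotation": [0,0,0]}]'

```text
t: 8.13
tcp_pos: [0.5769, 0.0677, 0.1337]
tool_rot: [0.684, 0.701, -0.144, -0.14]
force: [0.2, 0.2, -2.1]
finger_gap: 0.627
```

Request:
send_rows --motion '[{"gripper": 45,"travel": [-0.4,0,0],"rotation": [0,0,0]},{"gripper": 45,"travel": [-0.4,0,0],"rotation": [0,0,0]},{"gripper": 45,"travel": [0,0,0],"rotation": [0,0,0]}]'

```text
t: 8.38
tcp_pos: [0.5769, 0.0668, 0.1338]
tool_rot: [0.684, 0.701, -0.144, -0.14]
force: [0.5, -0.6, -2.0]
finger_gap: 0.625
```

Request:
send_rows --motion '[{"gripper": 45,"travel": [-0.4,0,0],"rotation": [0,0,0]},{"gripper": 45,"travel": [-0.4,0,0],"rotation": [0,0,0]},{"gripper": 45,"travel": [0,0,0],"rotation": [0,0,0]}]'

```text
t: 8.63
tcp_pos: [0.5769, 0.0661, 0.1338]
tool_rot: [0.684, 0.701, -0.144, -0.14]
force: [0.7, -0.3, -1.8]
finger_gap: 0.627
```

Request:
send_rows --motion '[{"gripper": 45,"travel": [-0.4,0,0],"rotation": [0,0,0]},{"gripper": 45,"travel": [-0.3,0,0],"rotation": [0,0,0]},{"gripper": 45,"travel": [0,0,0],"rotation": [0,0,0]}]'

```text
t: 8.88
tcp_pos: [0.5769, 0.0654, 0.1338]
tool_rot: [0.684, 0.701, -0.144, -0.14]
force: [0.2, -0.3, -2.7]
finger_gap: 0.627
```

No resistance after 6.8 mm, and the lug would have stopped it within 1–5 mm, so the slot is over the lug. I'll keep pulling.

Request:
send_rows --motion '[{"gripper": 45,"travel": [-0.7,0,0],"rotation": [0,0,0]},{"gripper": 45,"travel": [-0.7,0,0],"rotation": [0,0,0]},{"gripper": 45,"travel": [-0.7,0,0],"rotation": [0,0,0]},{"gripper": 45,"travel": [-0.7,0,0],"rotation": [0,0,0]},{"gripper": 45,"travel": [-0.7,0,0],"rotation": [0,0,0]},{"gripper": 45,"travel": [-0.7,0,0],"rotation": [0,0,0]}]'

```text
t: 9.38
tcp_pos: [0.577, 0.0612, 0.1338]
tool_rot: [0.684, 0.701, -0.144, -0.14]
force: [-0.1, 0.2, -1.5]
finger_gap: 0.624
```

Request:
send_rows --motion '[{"gripper": 45,"travel": [-1,0,0],"rotation": [0,0,0]},{"gripper": 45,"travel": [-1,0,0],"rotation": [0,0,0]},{"gripper": 45,"travel": [-1,0,0],"rotation": [0,0,0]},{"gripper": 45,"travel": [-1,0,0],"rotation": [0,0,0]},{"gripper": 45,"travel": [-1,0,0],"rotation": [0,0,0]},{"gripper": 45,"travel": [-1,0,0],"rotation": [0,0,0]}]'

```text
t: 9.88
tcp_pos: [0.5772, 0.0551, 0.1338]
tool_rot: [0.684, 0.701, -0.144, -0.14]
force: [-0.1, 0.0, -1.7]
finger_gap: 0.622
```

Request:
send_rows --motion '[{"gripper": 45,"travel": [-1,0,0],"rotation": [0,0,0]},{"gripper": 45,"travel": [-1,0,0],"rotation": [0,0,0]},{"gripper": 45,"travel": [-1,0,0],"rotation": [0,0,0]},{"gripper": 45,"travel": [-1,0,0],"rotation": [0,0,0]},{"gripper": 45,"travel": [-1,0,0],"rotation": [0,0,0]},{"gripper": 45,"travel": [-1,0,0],"rotation": [0,0,0]}]'

```text
t: 10.38
tcp_pos: [0.5773, 0.0492, 0.1337]
tool_rot: [0.684, 0.701, -0.144, -0.14]
force: [-0.0, -0.0, -1.7]
finger_gap: 0.628
```

Request:
send_rows --motion '[{"gripper": 45,"travel": [-1.2,0,0],"rotation": [0,0,0]},{"gripper": 45,"travel": [-1.2,0,0],"rotation": [0,0,0]},{"gripper": 45,"travel": [-1.2,0,0],"rotation": [0,0,0]},{"gripper": 45,"travel": [-1.2,0,0],"rotation": [0,0,0]},{"gripper": 45,"travel": [-1.2,0,0],"rotation": [0,0,0]},{"gripper": 45,"travel": [-1.2,0,0],"rotation": [0,0,0]},{"gripper": 45,"travel": [-1.2,0,0],"rotation": [0,0,0]},{"gripper": 45,"travel": [-1.2,0,0],"rotation": [0,0,0]}]'

```text
t: 11.05
tcp_pos: [0.5775, 0.0395, 0.1338]
tool_rot: [0.684, 0.701, -0.144, -0.14]
force: [-0.0, 0.2, -1.4]
finger_gap: 0.63
```

Request:
send_rows --motion '[{"gripper": 45,"travel": [-1.5,0,0],"rotation": [0,0,0]},{"gripper": 45,"travel": [-1.5,0,0],"rotation": [0,0,0]},{"gripper": 45,"travel": [-1.5,0,0],"rotation": [0,0,0]},{"gripper": 45,"travel": [-1.5,0,0],"rotation": [0,0,0]},{"gripper": 45,"travel": [-1.5,0,0],"rotation": [0,0,0]},{"gripper": 45,"travel": [-1.5,0,0],"rotation": [0,0,0]},{"gripper": 45,"travel": [-1.5,0,0],"rotation": [0,0,0]},{"gripper": 45,"travel": [-1.5,0,0],"rotation": [0,0,0]},{"gripper": 45,"travel": [-1.5,0,0],"rotation": [0,0,0]},{"gripper": 45,"travel": [-1.5,0,0],"rotation": [0,0,0]},{"gripper": 45,"travel": [-1.5,0,0],"rotation": [0,0,0]}]'

```text
t: 11.97
tcp_pos: [0.5779, 0.023, 0.1338]
tool_rot: [0.684, 0.701, -0.144, -0.14]
force: [0.3, 0.1, -2.4]
finger_gap: 0.625
```

Request:
send_rows --motion '[{"gripper": 45,"travel": [-3,0,0],"rotation": [0,0,0]},{"gripper": 45,"travel": [-4,0,0],"rotation": [0,0,0]},{"gripper": 45,"travel": [-6,0,0],"rotation": [0,0,0]},{"gripper": 45,"travel": [-6,0,0],"rotation": [0,0,0]},{"gripper": 45,"travel": [-6,0,0],"rotation": [0,0,0]},{"gripper": 45,"travel": [-6,0,0],"rotation": [0,0,0]}]'

```text
t: 12.47
tcp_pos: [0.5787, -0.0087, 0.1338]
tool_rot: [0.684, 0.701, -0.144, -0.14]
force: [-0.9, -0.0, -2.2]
finger_gap: 0.626
```

```bash
python3 -c "
from h import *
st()
# refine tray corners: outer top corners
P=np.array([onz('top',*p,.035)[:2] for p in [(363,195),(467,173),(481,232),(378,256)]])
print(P.mean(0), [np.linalg.norm(P[i]-P[i-1]).round(3) for i in range(4)], np.degrees(np.arctan2(*(P[1]-P[0]))), np.degrees(np.arctan2(*(P[2]-P[3]))))
t=cv2.imread('pics/top0.png');h=cv2.cvtColor(t,cv2.COLOR_BGR2HSV)
m=cv2.inRange(h,(15,60,130),(35,170,255));m[:160]=0;m[265:]=0;m[:,:355]=0;m[:,490:]=0
c=max(cv2.findContours(m,0,1)[0],key=cv2.contourArea);r=cv2.minAreaRect(c);B=cv2.boxPoints(r);print(B,r)
Q=np.array([onz('top',*p,.033)[:2] for p in B]);print(Q,Q.mean(0),[np.linalg.norm(Q[i]-Q[i-1]).round(3) for i in range(4)])
"
```

```text
t 12.47 tcp [ 0.5787 -0.0087  0.1338] F [-0.9 -0.  -2.2] gap 53.5 
R [[-0.024, 0.919, -0.394], [1.0, 0.022, -0.009], [-0.0, -0.394, -0.919]] q [-0.1687  0.7584  1.3357 -0.0761  1.446  -0.1678]
[ 0.5268 -0.2126] [np.float64(0.178), np.float64(0.306), np.float64(0.173), np.float64(0.302)] 168.20488923791808 167.18737184480338
[[361.7935 194.8721]
 [467.5836 169.9803]
 [482.2459 232.2951]
 [376.4557 257.1869]] ((422.0196838378906, 213.58358764648438), (64.01648712158203, 108.67916870117188), 76.75948333740234)
[[ 0.5819 -0.0402]
 [ 0.653  -0.346 ]
 [ 0.4736 -0.383 ]
 [ 0.4042 -0.0805]] [ 0.5282 -0.2124] [np.float64(0.182), np.float64(0.314), np.float64(0.183), np.float64(0.31)]
```

The collar is off, with its rear at y≈0.003 and the tip at 0.041. Next I'll take out the lean, align the yaw to the tray (heading 103°), and carry it over.

Request:
send_rows --motion '[{"gripper": 45,"travel": [-8,1.8,0],"rotation": [-5.8,0,0]},{"gripper": 45,"travel": [-8,1.8,0],"rotation": [-5.8,0,0]},{"gripper": 45,"travel": [-8,1.8,0],"rotation": [-5.8,0,0]},{"gripper": 45,"travel": [-8,1.8,0],"rotation": [-5.8,0,0]},{"gripper": 45,"travel": [-8,0,0],"rotation": [0,0,-5.8]},{"gripper": 45,"travel": [-8,0,0],"rotation": [0,0,-5.8]},{"gripper": 45,"travel": [0,0,0],"rotation": [0,0,0]},{"gripper": 45,"travel": [0,0,0],"rotation": [0,0,0]}]'

```text
t: 13.13
tcp_pos: [0.5876, -0.0563, 0.1322]
tool_rot: [0.624, 0.781, -0.0, -0.0]
force: [0.1, 0.1, -1.8]
finger_gap: 0.626
```

```bash
python3 -c "
from h import *
to([.552,-.320,.060])"
```

```text
t 13.13 tcp [ 0.5876 -0.0563  0.1322] F [ 0.1  0.1 -1.8] gap 53.4 
R [[-0.221, 0.975, -0.0], [0.975, 0.221, 0.0], [0.0, -0.0, -1.0]] q [-0.2847  0.6093  1.6101  0.      0.9224 -0.5074]
shift mm [-249.4  -92.9   72.2] heading x 102.76 zdir [-0.0001  0.     -1.    ]
```

Request:
send_rows --motion '[{"gripper": 45,"travel": [-12.4,-4.6,0],"rotation": [0,0,0]},{"gripper": 45,"travel": [-25,-9.3,0],"rotation": [0,0,0]},{"gripper": 45,"travel": [-25,-9.3,0],"rotation": [0,0,0]},{"gripper": 45,"travel": [-25,-9.3,0],"rotation": [0,0,0]},{"gripper": 45,"travel": [-25,-9.3,0],"rotation": [0,0,0]},{"gripper": 45,"travel": [-25,-9.3,0],"rotation": [0,0,0]},{"gripper": 45,"travel": [-25,-9.3,0],"rotation": [0,0,0]},{"gripper": 45,"travel": [-25,-9.3,0],"rotation": [0,0,0]},{"gripper": 45,"travel": [-25,-9.3,0],"rotation": [0,0,0]},{"gripper": 45,"travel": [-25,-9.3,0],"rotation": [0,0,0]},{"gripper": 45,"travel": [-12,-4.6,0],"rotation": [0,0,0]}]'

```text
t: 14.05
tcp_pos: [0.5527, -0.3234, 0.1319]
tool_rot: [0.624, 0.781, -0.001, 0.001]
force: [0.3, 0.5, -1.8]
finger_gap: 0.625
```

Request:
send_rows --motion '[{"gripper": 45,"travel": [0,0,15],"rotation": [0,0,0]},{"gripper": 45,"travel": [0,0,20],"rotation": [0,0,0]},{"gripper": 45,"travel": [0,0,20],"rotation": [0,0,0]},{"gripper": 45,"travel": [0,0,20],"rotation": [0,0,0]},{"gripper": 45,"travel": [0,0,15],"rotation": [0,0,0]},{"gripper": 45,"travel": [0,0,10],"rotation": [0,0,0]},{"gripper": 45,"travel": [0,0,5],"rotation": [0,0,0]},{"gripper": 45,"travel": [0,0,3],"rotation": [0,0,0]},{"gripper": 45,"travel": [0,0,0],"rotation": [0,0,0]},{"gripper": 45,"travel": [0,0,0],"rotation": [0,0,0]}]'

```text
t: 14.88
tcp_pos: [0.5536, -0.3198, 0.0247]
tool_rot: [0.623, 0.783, -0.0, 0.001]
force: [0.1, 0.1, -2.7]
finger_gap: 0.626
```

```bash
python3 -c "
from h import *
to([.552,-.320,.0145])
im=manip.snapshot('side');cv2.imwrite('pics/s4.png',crop(im,270,110,130,110,6))"
```

```text
t 14.88 tcp [ 0.5536 -0.3198  0.0247] F [ 0.1  0.1 -2.7] gap 53.5 
R [[-0.225, 0.974, 0.001], [0.974, 0.225, -0.001], [-0.001, 0.001, -1.0]] q [-0.6983  0.8168  1.5274  0.      0.796  -0.9249]
shift mm [ 0.2 -1.6 10.2] heading x 102.98 zdir [ 0.0011 -0.0009 -1.    ]
```

View pics/s4.png

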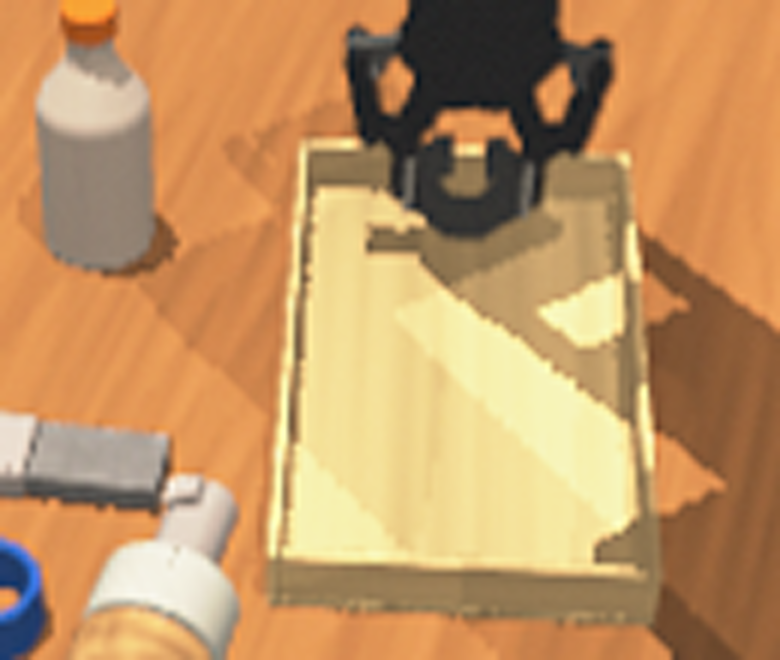

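The collar, slot up at (470,190), is inside the tray and clear of the walls. Now I'll lower it slowly.

Request:
send_rows --motion '[{"gripper": 45,"travel": [0,0,3],"rotation": [0,0,0]},{"gripper": 45,"travel": [0,0,3],"rotation": [0,0,0]},{"gripper": 45,"travel": [0,0,2],"rotation": [0,0,0]},{"gripper": 45,"travel": [0,0,1],"rotation": [0,0,0]},{"gripper": 45,"travel": [0,0,0],"rotation": [0,0,0]},{"gripper": 45,"travel": [0,0,0],"rotation": [0,0,0]}]'

```text
t: 15.43
tcp_pos: [0.553, -0.3194, 0.0149]
tool_rot: [0.623, 0.782, 0.0, -0.0]
force: [0.7, -0.1, -2.4]
finger_gap: 0.626
```

Request:
send_rows --motion '[{"gripper": 45,"travel": [0,0,0.5],"rotation": [0,0,0]},{"gripper": 45,"travel": [0,0,0.5],"rotation": [0,0,0]},{"gripper": 45,"travel": [0,0,0],"rotation": [0,0,0]}]'

```text
t: 15.68
tcp_pos: [0.5532, -0.3196, 0.0144]
tool_rot: [0.623, 0.783, -0.0, 0.0]
force: [-0.3, 0.3, 1.0]
finger_gap: 0.625
```

Request:
send_rows --motion '[{"gripper": 45,"travel": [0,0,0.3],"rotation": [0,0,0]},{"gripper": 58,"travel": [0,0,0],"rotation": [0,0,0]},{"gripper": 62,"travel": [0,0,0],"rotation": [0,0,0]},{"gripper": 66,"travel": [0,0,0],"rotation": [0,0,0]},{"gripper": 72,"travel": [0,0,0],"rotation": [0,0,0]},{"gripper": 78,"travel": [0,0,0],"rotation": [0,0,0]},{"gripper": 85,"travel": [0,0,-2],"rotation": [0,0,0]},{"gripper": 85,"travel": [0,0,-10],"rotation": [0,0,0]},{"gripper": 85,"travel": [0,0,-20],"rotation": [0,0,0]},{"gripper": 85,"travel": [0,0,-30],"rotation": [0,0,0]},{"gripper": 85,"travel": [0,0,-40],"rotation": [0,0,0]},{"gripper": 85,"travel": [0,0,-40],"rotation": [0,0,0]}]'

```text
t: 16.68
tcp_pos: [0.5524, -0.3189, 0.157]
tool_rot: [0.623, 0.782, 0.0, -0.001]
force: [0.1, 0.4, -0.1]
finger_gap: 0.996
```

Request:
send_rows --motion '[{"gripper": 85,"travel": [0,0,-40],"rotation": [0,0,5.8]},{"gripper": 85,"travel": [0,0,-20],"rotation": [0,0,5.8]},{"gripper": 85,"travel": [0,0,0],"rotation": [0,0,0]},{"gripper": 85,"travel": [0,0,0],"rotation": [0,0,0]}]'

```text
t: 17.02
tcp_pos: [0.5537, -0.3199, 0.2184]
tool_rot: [0.698, 0.716, 0.0, 0.002]
force: [0.7, 0.4, -0.5]
finger_gap: 0.995
```

```bash
python3 -c "
from h import *
to([.5825,.103,.215])
im=manip.snapshot('side');cv2.imwrite('pics/s5.png',crop(im,270,110,130,110,6))
t=manip.snapshot('top');cv2.imwrite('pics/t5.png',t[:,:,::-1])"
```

```text
t 17.02 tcp [ 0.5537 -0.3199  0.2184] F [ 0.7  0.4 -0.5] gap 85.0 
R [[-0.025, 1.0, 0.004], [1.0, 0.025, -0.003], [-0.003, 0.004, -1.0]] q [-0.6984  0.5593  1.4112  0.      1.1664 -0.7236]
shift mm [422.1  39.4   2.2] heading x 91.44 zdir [ 0.0036 -0.003  -1.    ]
```

View pics/s5.png

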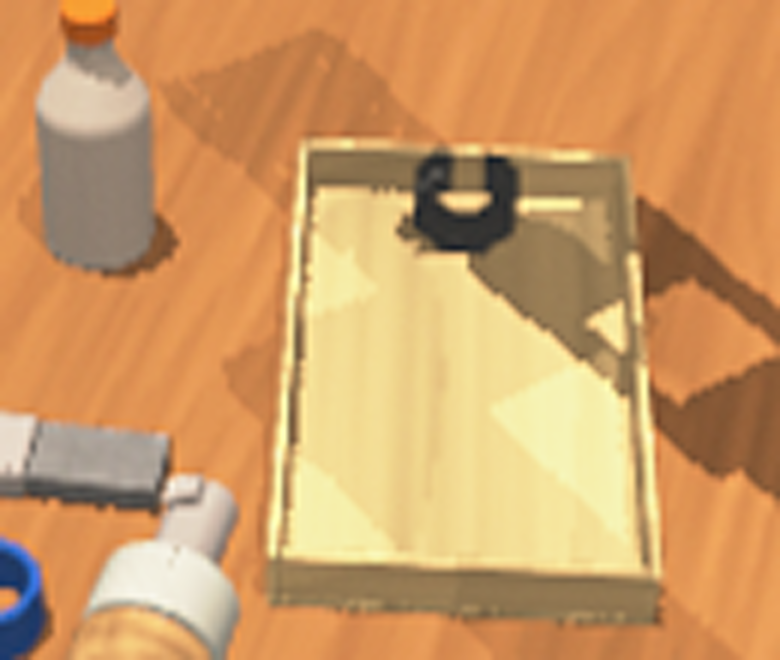

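The collar is standing in the tray at (465,200). Now the ring.

Request:
send_rows --motion '[{"gripper": 85,"travel": [20,1.7,0],"rotation": [0,0,0]},{"gripper": 85,"travel": [36,3.3,0],"rotation": [0,0,0]},{"gripper": 85,"travel": [38,3.5,0],"rotation": [0,0,0]},{"gripper": 85,"travel": [38,3.5,0],"rotation": [0,0,0]},{"gripper": 85,"travel": [38,3.5,0],"rotation": [0,0,0]},{"gripper": 85,"travel": [38,3.5,0],"rotation": [0,0,0]},{"gripper": 85,"travel": [38,3.5,0],"rotation": [0,0,0]},{"gripper": 85,"travel": [38,3.5,0],"rotation": [0,0,0]},{"gripper": 85,"travel": [38,3.5,0],"rotation": [0,0,0]},{"gripper": 85,"travel": [38,3.5,0],"rotation": [0,0,0]},{"gripper": 85,"travel": [38,3.5,0],"rotation": [0,0,0]},{"gripper": 85,"travel": [24,2.5,0],"rotation": [0,0,0]}]'

```text
t: 18.12
tcp_pos: [0.58, 0.1069, 0.2135]
tool_rot: [0.698, 0.717, -0.001, -0.002]
force: [0.3, -1.2, 0.5]
finger_gap: 0.996
```

Request:
send_rows --motion '[{"gripper": 85,"travel": [0,0,0],"rotation": [0,0,0]},{"gripper": 85,"travel": [0,0,0],"rotation": [0,0,0]},{"gripper": 85,"travel": [0,0,0],"rotation": [0,0,0]}]'

```text
t: 18.37
tcp_pos: [0.581, 0.1029, 0.2142]
tool_rot: [0.698, 0.716, -0.001, -0.001]
force: [0.3, 0.2, -0.1]
finger_gap: 0.995
```

```bash
python3 -c "
from h import *
to([.583,.1045,.131])"
```

```text
t 18.37 tcp [0.581  0.1029 0.2142] F [ 0.3  0.2 -0.1] gap 85.0 
R [[-0.025, 1.0, -0.003], [1.0, 0.025, -0.001], [-0.001, -0.003, -1.0]] q [-0.0137  0.5016  1.5385 -0.0007  1.1048 -0.0381]
shift mm [ 1.6  2.3 83.2] heading x 91.41 zdir [-0.0032 -0.0006 -1.    ]
```

Request:
send_rows --motion '[{"gripper": 85,"travel": [1,1.8,20],"rotation": [0,0,0]},{"gripper": 85,"travel": [0,0,20],"rotation": [0,0,0]},{"gripper": 85,"travel": [0,0,20],"rotation": [0,0,0]},{"gripper": 85,"travel": [0,0,15],"rotation": [0,0,0]},{"gripper": 85,"travel": [0,0,8],"rotation": [0,0,0]},{"gripper": 85,"travel": [0,0,0],"rotation": [0,0,0]},{"gripper": 48,"travel": [0,0,0],"rotation": [0,0,0]},{"gripper": 48,"travel": [0,0,0],"rotation": [0,0,0]},{"gripper": 48,"travel": [0,0,0],"rotation": [0,0,0]},{"gripper": 48,"travel": [0,0,0],"rotation": [0,0,0]},{"gripper": 48,"travel": [0,0,0],"rotation": [0,0,0]},{"gripper": 48,"travel": [0,0,0],"rotation": [0,0,0]}]' --newtons 25

```text
t: 19.37
tcp_pos: [0.5841, 0.1041, 0.1337]
tool_rot: [0.698, 0.716, 0.0, 0.001]
force: [-1.0, -1.6, 4.2]
finger_gap: 0.632
```

Request:
send_rows --motion '[{"gripper": 48,"travel": [0,0,0],"rotation": [0,0,0]},{"gripper": 48,"travel": [0,0,0],"rotation": [0,0,0]}]'

```text
t: 19.53
tcp_pos: [0.5841, 0.1041, 0.1337]
tool_rot: [0.698, 0.716, 0.0, 0.001]
force: [-2.3, -1.7, 5.7]
finger_gap: 0.632
```

Request:
send_rows --motion '[{"gripper": 48,"travel": [0,0,-1],"rotation": [0,0,0]},{"gripper": 48,"travel": [0,0,-1],"rotation": [0,0,0]},{"gripper": 48,"travel": [0,0,0],"rotation": [0,0,0]}]'

```text
t: 19.78
tcp_pos: [0.5837, 0.1047, 0.1346]
tool_rot: [0.699, 0.716, 0.0, -0.0]
force: [0.8, 0.2, -0.7]
finger_gap: 0.634
```

The gap reads a little under the 56 mm expected, so the pads may sit above the ring's diameter. I'll re-grip lower.

Request:
send_rows --motion '[{"gripper": 48,"travel": [0,0,2],"rotation": [0,0,0]},{"gripper": 70,"travel": [0,0,0],"rotation": [0,0,0]},{"gripper": 70,"travel": [0,0,0],"rotation": [0,0,0]},{"gripper": 70,"travel": [0,0,6],"rotation": [0,0,0]},{"gripper": 70,"travel": [0,0,0],"rotation": [0,0,0]},{"gripper": 48,"travel": [0,0,0],"rotation": [0,0,0]},{"gripper": 48,"travel": [0,0,0],"rotation": [0,0,0]},{"gripper": 48,"travel": [0,0,0],"rotation": [0,0,0]},{"gripper": 48,"travel": [0,0,0],"rotation": [0,0,0]},{"gripper": 48,"travel": [0,0,0],"rotation": [0,0,0]},{"gripper": 48,"travel": [0,0,0],"rotation": [0,0,0]}]' --newtons 25

```text
t: 20.7
tcp_pos: [0.5836, 0.1044, 0.1266]
tool_rot: [0.699, 0.716, -0.0, -0.0]
force: [0.6, 0.3, 0.1]
finger_gap: 0.635
```

Request:
send_rows --motion '[{"gripper": 48,"travel": [0,0,-0.7],"rotation": [0,0,0]},{"gripper": 48,"travel": [0,0,-0.7],"rotation": [0,0,0]},{"gripper": 48,"travel": [0,0,0],"rotation": [0,0,0]}]'

```text
t: 20.95
tcp_pos: [0.5838, 0.1044, 0.1283]
tool_rot: [0.699, 0.716, 0.0, 0.0]
force: [0.3, -0.1, -1.1]
finger_gap: 0.636
```

Request:
send_rows --motion '[{"gripper": 48,"travel": [0,0,-0.7],"rotation": [0,0,0]},{"gripper": 48,"travel": [0,0,0],"rotation": [0,0,0]},{"gripper": 48,"travel": [0,0,0],"rotation": [0,0,0]}]'

```text
t: 21.2
tcp_pos: [0.5837, 0.1044, 0.1288]
tool_rot: [0.699, 0.716, 0.0, 0.0]
force: [-0.6, 0.4, -0.6]
finger_gap: 0.634
```

Request:
send_rows --motion '[{"gripper": 48,"travel": [-1,0,0],"rotation": [0,0,0]},{"gripper": 48,"travel": [-2,0,0],"rotation": [0,0,0]},{"gripper": 48,"travel": [-2,0,0],"rotation": [0,0,0]},{"gripper": 48,"travel": [-2,0,0],"rotation": [0,0,0]},{"gripper": 48,"travel": [-2,0,0],"rotation": [0,0,0]},{"gripper": 48,"travel": [-2,0,0],"rotation": [0,0,0]}]'

```text
t: 21.7
tcp_pos: [0.5839, 0.0931, 0.1288]
tool_rot: [0.699, 0.715, -0.0, -0.0]
force: [0.6, -0.2, -1.7]
finger_gap: 0.634
```

Request:
send_rows --motion '[{"gripper": 48,"travel": [-3,0,0],"rotation": [0,0,0]},{"gripper": 48,"travel": [-3,0,0],"rotation": [0,0,0]},{"gripper": 48,"travel": [-3,0,0],"rotation": [0,0,0]},{"gripper": 48,"travel": [-3,0,0],"rotation": [0,0,0]},{"gripper": 48,"travel": [-3,0,0],"rotation": [0,0,0]},{"gripper": 48,"travel": [-3,0,0],"rotation": [0,0,0]},{"gripper": 48,"travel": [-3,0,0],"rotation": [0,0,0]},{"gripper": 48,"travel": [-3,0,0],"rotation": [0,0,0]}]'

```text
t: 22.37
tcp_pos: [0.5845, 0.0691, 0.1288]
tool_rot: [0.699, 0.716, 0.0, 0.0]
force: [-0.1, -0.9, -0.3]
finger_gap: 0.636
```

Request:
send_rows --motion '[{"gripper": 48,"travel": [-3,0,0],"rotation": [0,0,0]},{"gripper": 48,"travel": [-4,0,0],"rotation": [0,0,0]},{"gripper": 48,"travel": [-4,0,0],"rotation": [0,0,0]},{"gripper": 48,"travel": [-4,0,0],"rotation": [0,0,0]},{"gripper": 48,"travel": [-4,0,0],"rotation": [0,0,0]},{"gripper": 48,"travel": [-4,0,0],"rotation": [0,0,0]},{"gripper": 48,"travel": [-4,0,0],"rotation": [0,0,0]},{"gripper": 48,"travel": [-4,0,0],"rotation": [0,0,0]}]'

```text
t: 23.03
tcp_pos: [0.5852, 0.038, 0.1288]
tool_rot: [0.699, 0.716, 0.0, 0.0]
force: [-0.3, 0.6, -0.9]
finger_gap: 0.636
```

Request:
send_rows --motion '[{"gripper": 48,"travel": [-5,0,0],"rotation": [0,0,0]},{"gripper": 48,"travel": [-5,0,0],"rotation": [0,0,0]},{"gripper": 48,"travel": [-5,0,0],"rotation": [0,0,0]},{"gripper": 48,"travel": [-8,0,0],"rotation": [0,0,0]},{"gripper": 48,"travel": [-8,0,0],"rotation": [0,0,0]},{"gripper": 48,"travel": [-8,0,0],"rotation": [0,0,0]},{"gripper": 48,"travel": [-8,0,0],"rotation": [0,0,-5.8]},{"gripper": 48,"travel": [-8,0,0],"rotation": [0,0,-5.8]},{"gripper": 48,"travel": [0,0,0],"rotation": [0,0,0]}]'

```text
t: 23.78
tcp_pos: [0.5879, -0.0186, 0.1289]
tool_rot: [0.623, 0.782, -0.0, 0.001]
force: [-0.1, 1.2, -0.0]
finger_gap: 0.636
```

```bash
python3 -c "
from h import *
to([.540,-.266,.03])"
```

```text
t 23.78 tcp [ 0.5879 -0.0186  0.1289] F [-0.1  1.2 -0. ] gap 54.3 
R [[-0.225, 0.974, 0.001], [0.974, 0.225, -0.001], [-0.001, 0.001, -1.0]] q [-0.2211  0.6115  1.6184 -0.0007  0.9107 -0.4472]
shift mm [-230.3 -102.3   99. ] heading x 102.98 zdir [ 0.0009 -0.0008 -1.    ]
```

Request:
send_rows --motion '[{"gripper": 48,"travel": [-12,-5.1,0],"rotation": [0,0,0]},{"gripper": 48,"travel": [-23,-10.2,0],"rotation": [0,0,0]},{"gripper": 48,"travel": [-23,-10.2,0],"rotation": [0,0,0]},{"gripper": 48,"travel": [-23,-10.2,0],"rotation": [0,0,0]},{"gripper": 48,"travel": [-23,-10.2,0],"rotation": [0,0,0]},{"gripper": 48,"travel": [-23,-10.2,0],"rotation": [0,0,0]},{"gripper": 48,"travel": [-23,-10.2,0],"rotation": [0,0,0]},{"gripper": 48,"travel": [-23,-10.2,0],"rotation": [0,0,0]},{"gripper": 48,"travel": [-23,-10.2,0],"rotation": [0,0,0]},{"gripper": 48,"travel": [-23,-10.2,0],"rotation": [0,0,0]},{"gripper": 48,"travel": [-12,-5.1,0],"rotation": [0,0,0]}]'

```text
t: 24.7
tcp_pos: [0.5392, -0.2679, 0.1289]
tool_rot: [0.624, 0.781, -0.0, 0.001]
force: [-0.0, 0.2, -1.8]
finger_gap: 0.634
```

Request:
send_rows --motion '[{"gripper": 48,"travel": [0,0,14],"rotation": [0,0,0]},{"gripper": 48,"travel": [0,0,20],"rotation": [0,0,0]},{"gripper": 48,"travel": [0,0,20],"rotation": [0,0,0]},{"gripper": 48,"travel": [0,0,20],"rotation": [0,0,0]},{"gripper": 48,"travel": [0,0,15],"rotation": [0,0,0]},{"gripper": 48,"travel": [0,0,10],"rotation": [0,0,0]},{"gripper": 48,"travel": [0,0,5],"rotation": [0,0,0]},{"gripper": 48,"travel": [0,0,4],"rotation": [0,0,0]},{"gripper": 48,"travel": [0,0,3],"rotation": [0,0,0]},{"gripper": 48,"travel": [0,0,0],"rotation": [0,0,0]},{"gripper": 48,"travel": [0,0,0],"rotation": [0,0,0]}]'

```text
t: 25.62
tcp_pos: [0.5403, -0.2647, 0.0184]
tool_rot: [0.623, 0.782, 0.0, 0.001]
force: [0.0, 0.3, -1.5]
finger_gap: 0.636
```

Request:
send_rows --motion '[{"gripper": 48,"travel": [0,0,1.5],"rotation": [0,0,0]},{"gripper": 48,"travel": [0,0,1.5],"rotation": [0,0,0]},{"gripper": 48,"travel": [0,0,0],"rotation": [0,0,0]},{"gripper": 48,"travel": [0,0,0],"rotation": [0,0,0]}]'

```text
t: 25.95
tcp_pos: [0.5399, -0.2645, 0.0149]
tool_rot: [0.623, 0.783, -0.0, 0.0]
force: [-0.7, 1.1, -2.7]
finger_gap: 0.633
```

```bash
python3 -c "
from h import *
to([.540,-.266,.0118])
im=manip.snapshot('side');cv2.imwrite('pics/s6.png',crop(im,270,110,130,110,6))"
```

```text
t 25.95 tcp [ 0.5399 -0.2645  0.0149] F [-0.7  1.1 -2.7] gap 54.0 
R [[-0.225, 0.974, 0.0], [0.974, 0.225, -0.0], [-0.0, 0.0, -1.0]] q [-0.6413  0.8015  1.6311 -0.      0.7088 -0.8678]
shift mm [-1.4 -0.2  3.1] heading x 102.98 zdir [ 0.0001 -0.0001 -1.    ]
```

View pics/s6.png

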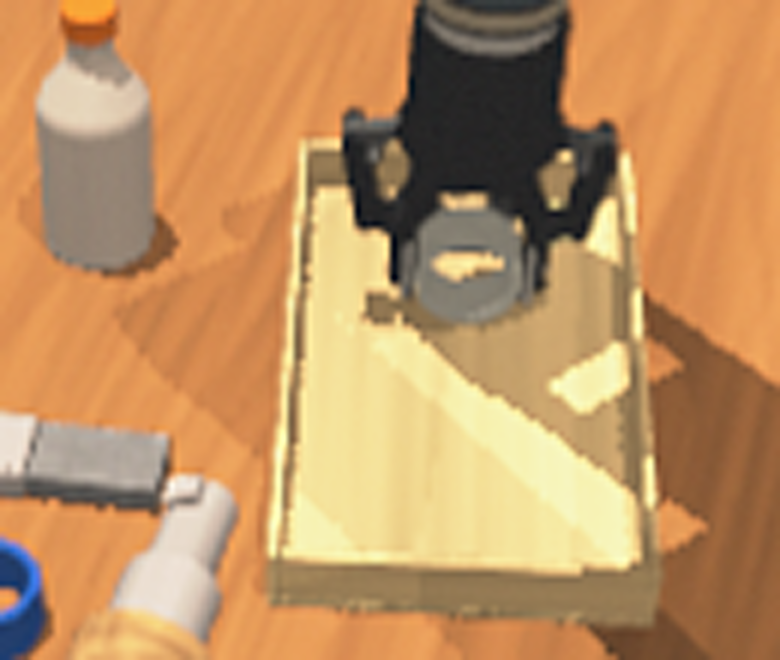

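The ring is held upright at (470,262), just above the tray floor. I'll lower it to contact.

Request:
send_rows --motion '[{"gripper": 48,"travel": [0,0,1],"rotation": [0,0,0]},{"gripper": 48,"travel": [0,0,0],"rotation": [0,0,0]},{"gripper": 48,"travel": [0,0,0],"rotation": [0,0,0]}]'

```text
t: 26.25
tcp_pos: [0.5398, -0.2645, 0.0137]
tool_rot: [0.623, 0.783, -0.0, -0.0]
force: [0.7, 0.6, -1.5]
finger_gap: 0.634
```

Request:
send_rows --motion '[{"gripper": 48,"travel": [0,0,1],"rotation": [0,0,0]},{"gripper": 48,"travel": [0,0,0],"rotation": [0,0,0]},{"gripper": 48,"travel": [0,0,0],"rotation": [0,0,0]}]'

```text
t: 26.5
tcp_pos: [0.5398, -0.2645, 0.0127]
tool_rot: [0.623, 0.782, -0.0, -0.0]
force: [0.1, -0.5, -1.0]
finger_gap: 0.637
```

Request:
send_rows --motion '[{"gripper": 48,"travel": [0,0,0.8],"rotation": [0,0,0]},{"gripper": 48,"travel": [0,0,0],"rotation": [0,0,0]},{"gripper": 48,"travel": [0,0,0],"rotation": [0,0,0]}]'

```text
t: 26.75
tcp_pos: [0.5399, -0.2645, 0.0119]
tool_rot: [0.623, 0.782, -0.0, -0.0]
force: [-0.2, -0.5, -1.0]
finger_gap: 0.633
```

Request:
send_rows --motion '[{"gripper": 48,"travel": [0,0,0.7],"rotation": [0,0,0]},{"gripper": 48,"travel": [0,0,0],"rotation": [0,0,0]},{"gripper": 48,"travel": [0,0,0],"rotation": [0,0,0]}]'

```text
t: 27.0
tcp_pos: [0.5399, -0.2646, 0.0117]
tool_rot: [0.623, 0.783, -0.0, 0.0]
force: [-1.5, 0.8, 3.2]
finger_gap: 0.635
```

Request:
send_rows --motion '[{"gripper": 48,"travel": [0,0,0.6],"rotation": [0,0,0]},{"gripper": 48,"travel": [0,0,0],"rotation": [0,0,0]},{"gripper": 48,"travel": [0,0,0],"rotation": [0,0,0]}]'

```text
t: 27.25
tcp_pos: [0.5399, -0.2646, 0.0116]
tool_rot: [0.623, 0.783, -0.0, 0.0]
force: [-1.9, 1.2, 7.3]
finger_gap: 0.633
```

Request:
send_rows --motion '[{"gripper": 48,"travel": [0,0,-0.7],"rotation": [0,0,0]},{"gripper": 48,"travel": [0,0,0],"rotation": [0,0,0]},{"gripper": 60,"travel": [0,0,0],"rotation": [0,0,0]},{"gripper": 64,"travel": [0,0,0],"rotation": [0,0,0]},{"gripper": 68,"travel": [0,0,0],"rotation": [0,0,0]},{"gripper": 74,"travel": [0,0,0],"rotation": [0,0,0]},{"gripper": 80,"travel": [0,0,0],"rotation": [0,0,0]},{"gripper": 85,"travel": [0,0,-2],"rotation": [0,0,0]},{"gripper": 85,"travel": [0,0,-10],"rotation": [0,0,0]},{"gripper": 85,"travel": [0,0,-20],"rotation": [0,0,0]},{"gripper": 85,"travel": [0,0,-30],"rotation": [0,0,0]},{"gripper": 85,"travel": [0,0,-40],"rotation": [0,0,0]}]'

```text
t: 28.25
tcp_pos: [0.5382, -0.2634, 0.1127]
tool_rot: [0.623, 0.782, -0.0, -0.003]
force: [0.7, -0.4, -0.4]
finger_gap: 0.993
```

Request:
send_rows --motion '[{"gripper": 85,"travel": [0,0,-40],"rotation": [0,0,5.8]},{"gripper": 85,"travel": [0,0,-40],"rotation": [0,0,5.8]},{"gripper": 85,"travel": [0,0,-30],"rotation": [0,0,0]},{"gripper": 85,"travel": [0,0,0],"rotation": [0,0,0]},{"gripper": 85,"travel": [0,0,0],"rotation": [0,0,0]}]'

```text
t: 28.67
tcp_pos: [0.541, -0.2653, 0.2268]
tool_rot: [0.698, 0.716, 0.0, 0.003]
force: [0.2, 0.4, 0.1]
finger_gap: 0.996
```

```bash
python3 -c "
from h import *
to([.5805,.171,.220])
im=manip.snapshot('side');cv2.imwrite('pics/s7.png',crop(im,250,110,130,130,5))"
```

```text
t 28.67 tcp [ 0.541  -0.2653  0.2268] F [0.2 0.4 0.1] gap 85.0 
R [[-0.024, 1.0, 0.005], [1.0, 0.024, -0.004], [-0.004, 0.005, -1.0]] q [-0.6412  0.4995  1.5009  0.      1.1347 -0.6656]
shift mm [435.2  50.1   5.3] heading x 91.4 zdir [ 0.0053 -0.0039 -1.    ]
```

View pics/s7.png

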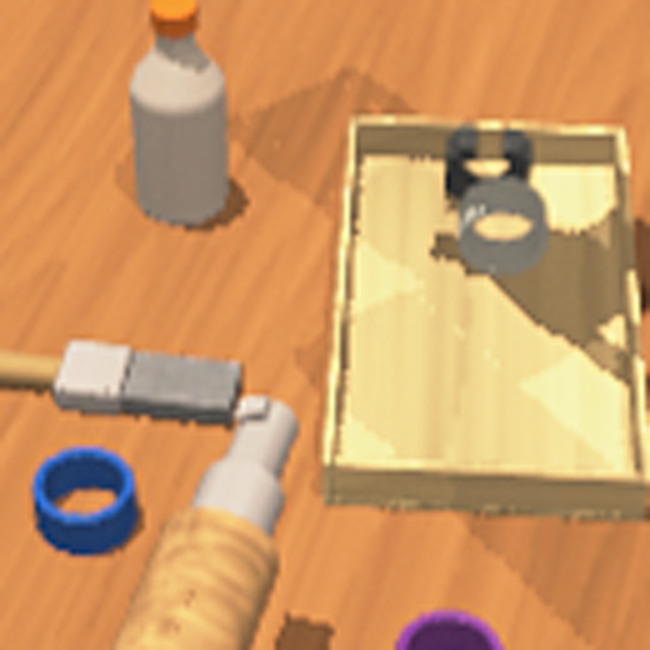

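The ring is standing in the tray at about (502,225), clear of the collar. Now the sleeve, gripped at its middle.

Request:
send_rows --motion '[{"gripper": 85,"travel": [20,2.5,0],"rotation": [0,0,0]},{"gripper": 85,"travel": [38,4.5,0],"rotation": [0,0,0]},{"gripper": 85,"travel": [39,4.5,0],"rotation": [0,0,0]},{"gripper": 85,"travel": [39,4.5,0],"rotation": [0,0,0]},{"gripper": 85,"travel": [39,4.5,0],"rotation": [0,0,0]},{"gripper": 85,"travel": [39,4.5,0],"rotation": [0,0,0]},{"gripper": 85,"travel": [39,4.5,0],"rotation": [0,0,0]},{"gripper": 85,"travel": [39,4.5,0],"rotation": [0,0,0]},{"gripper": 85,"travel": [39,4.5,0],"rotation": [0,0,0]},{"gripper": 85,"travel": [39,4.5,0],"rotation": [0,0,0]},{"gripper": 85,"travel": [39,4.5,0],"rotation": [0,0,0]},{"gripper": 85,"travel": [26,3,0],"rotation": [0,0,0]}]'

```text
t: 29.72
tcp_pos: [0.5781, 0.175, 0.2212]
tool_rot: [0.698, 0.716, -0.001, -0.002]
force: [1.0, 0.1, 0.7]
finger_gap: 0.992
```

Request:
send_rows --motion '[{"gripper": 85,"travel": [0,0,0],"rotation": [0,0,0]},{"gripper": 85,"travel": [0,0,0],"rotation": [0,0,0]},{"gripper": 85,"travel": [0,0,0],"rotation": [0,0,0]}]'

```text
t: 29.97
tcp_pos: [0.5788, 0.171, 0.2218]
tool_rot: [0.698, 0.716, -0.002, -0.001]
force: [-1.0, 0.2, -0.3]
finger_gap: 0.998
```

```bash
python3 -c "
from h import *
to([.582,.171,.127])
im=manip.snapshot('side');cv2.imwrite('pics/s8.png',im[:,:,::-1])
a=cv2.imread('pics/s8.png').astype(int)
def ringc(f):
    a=cv2.imread(f);h=cv2.cvtColor(a,cv2.COLOR_BGR2HSV);m=cv2.inRange(h,(0,0,60),(180,50,150));m[:,:335]=0;m[:,375:]=0;m[:140]=0;m[:172];m[172:]=0
    y,x=np.nonzero(m);return x.mean(),y.mean(),len(x)
print(ringc('pics/s8.png'))"
```

```text
t 29.97 tcp [0.5788 0.171  0.2218] F [-1.   0.2 -0.3] gap 85.3 
R [[-0.024, 1.0, -0.004], [1.0, 0.024, -0.001], [-0.001, -0.004, -1.0]] q [ 0.1026  0.5105  1.4959 -0.0007  1.1388  0.0784]
shift mm [ 0.   3.6 94.8] heading x 91.4 zdir [-0.0035 -0.001  -1.    ]
(np.float64(349.49038461538464), np.float64(155.6346153846154), 104)
```

Request:
send_rows --motion '[{"gripper": 85,"travel": [0,2.6,20],"rotation": [0,0,0]},{"gripper": 85,"travel": [0,0,20],"rotation": [0,0,0]},{"gripper": 85,"travel": [0,0,20],"rotation": [0,0,0]},{"gripper": 85,"travel": [0,0,20],"rotation": [0,0,0]},{"gripper": 85,"travel": [0,0,10],"rotation": [0,0,0]},{"gripper": 85,"travel": [0,0,4],"rotation": [0,0,0]},{"gripper": 85,"travel": [0,0,0],"rotation": [0,0,0]},{"gripper": 85,"travel": [0,0,0],"rotation": [0,0,0]}]'

```text
t: 30.68
tcp_pos: [0.5831, 0.171, 0.13]
tool_rot: [0.699, 0.715, 0.0, 0.0]
force: [0.5, 1.1, -0.3]
finger_gap: 0.995
```

Request:
send_rows --motion '[{"gripper": 48,"travel": [0,0,0],"rotation": [0,0,0]},{"gripper": 48,"travel": [0,0,0],"rotation": [0,0,0]},{"gripper": 48,"travel": [0,0,0],"rotation": [0,0,0]},{"gripper": 48,"travel": [0,0,0],"rotation": [0,0,0]},{"gripper": 48,"travel": [0,0,0],"rotation": [0,0,0]},{"gripper": 48,"travel": [0,0,0],"rotation": [0,0,0]},{"gripper": 48,"travel": [0,0,0],"rotation": [0,0,0]},{"gripper": 48,"travel": [0,0,0],"rotation": [0,0,0]}]' --newtons 35

```text
t: 31.35
tcp_pos: [0.5826, 0.1717, 0.1305]
tool_rot: [0.698, 0.716, 0.0, 0.0]
force: [-2.3, -1.1, 6.5]
finger_gap: 0.633
```

Request:
send_rows --motion '[{"gripper": 48,"travel": [0,0,-0.8],"rotation": [0,0,0]},{"gripper": 48,"travel": [0,0,-0.8],"rotation": [0,0,0]},{"gripper": 48,"travel": [0,0,0],"rotation": [0,0,0]},{"gripper": 48,"travel": [0,0,0],"rotation": [0,0,0]}]'

```text
t: 31.68
tcp_pos: [0.5823, 0.1717, 0.1305]
tool_rot: [0.699, 0.716, -0.0, -0.0]
force: [0.4, 0.2, -1.9]
finger_gap: 0.632
```

```bash
python3 -c "
from h import *
to([.582,.171,.127]);print(manip.sense()['ft_torque'])"
```

```text
t 31.68 tcp [0.5823 0.1717 0.1305] F [ 0.4  0.2 -1.9] gap 54.0 
R [[-0.024, 1.0, -0.001], [1.0, 0.024, 0.0], [0.0, -0.001, -1.0]] q [0.1028 0.6302 1.5669 0.0001 0.9451 0.0786]
shift mm [-0.7 -0.3  3.5] heading x 91.38 zdir [-0.0006  0.     -1.    ]
[ 0.0078  0.0388 -0.0115]
```

Request:
send_rows --motion '[{"gripper": 48,"travel": [0,0,-1],"rotation": [0,0,0]},{"gripper": 48,"travel": [0,0,0],"rotation": [0,0,0]},{"gripper": 48,"travel": [-1,0,0],"rotation": [0,0,0]},{"gripper": 48,"travel": [-1.5,0,0],"rotation": [0,0,0]},{"gripper": 48,"travel": [-1.5,0,0],"rotation": [0,0,0]},{"gripper": 48,"travel": [-1.5,0,0],"rotation": [0,0,0]}]'

```text
t: 32.18
tcp_pos: [0.5826, 0.1659, 0.1319]
tool_rot: [0.699, 0.716, -0.0, 0.0]
force: [-0.0, -0.2, -2.5]
finger_gap: 0.637
```

Request:
send_rows --motion '[{"gripper": 48,"travel": [-2,0,0],"rotation": [0,0,0]},{"gripper": 48,"travel": [-2.5,0,0],"rotation": [0,0,0]},{"gripper": 48,"travel": [-3,0,0],"rotation": [0,0,0]},{"gripper": 48,"travel": [-3,0,0],"rotation": [0,0,0]},{"gripper": 48,"travel": [-3,0,0],"rotation": [0,0,0]},{"gripper": 48,"travel": [-3,0,0],"rotation": [0,0,0]},{"gripper": 48,"travel": [-3,0,0],"rotation": [0,0,0]},{"gripper": 48,"travel": [-3,0,0],"rotation": [0,0,0]}]'

```text
t: 32.85
tcp_pos: [0.5832, 0.1433, 0.132]
tool_rot: [0.699, 0.716, -0.0, -0.0]
force: [0.3, -0.5, -1.8]
finger_gap: 0.633
```

Request:
send_rows --motion '[{"gripper": 48,"travel": [-4,0,0],"rotation": [0,0,0]},{"gripper": 48,"travel": [-4,0,0],"rotation": [0,0,0]},{"gripper": 48,"travel": [-4,0,0],"rotation": [0,0,0]},{"gripper": 48,"travel": [-4,0,0],"rotation": [0,0,0]},{"gripper": 48,"travel": [-4,0,0],"rotation": [0,0,0]},{"gripper": 48,"travel": [-4,0,0],"rotation": [0,0,0]},{"gripper": 48,"travel": [-4,0,0],"rotation": [0,0,0]},{"gripper": 48,"travel": [-4,0,0],"rotation": [0,0,0]}]'

```text
t: 33.52
tcp_pos: [0.5839, 0.1112, 0.132]
tool_rot: [0.699, 0.716, 0.0, 0.0]
force: [1.2, -0.2, -1.9]
finger_gap: 0.638
```

Request:
send_rows --motion '[{"gripper": 48,"travel": [-4,0,0],"rotation": [0,0,0]},{"gripper": 48,"travel": [-4,0,0],"rotation": [0,0,0]},{"gripper": 48,"travel": [-4,0,0],"rotation": [0,0,0]},{"gripper": 48,"travel": [-4,0,0],"rotation": [0,0,0]},{"gripper": 48,"travel": [-4,0,0],"rotation": [0,0,0]},{"gripper": 48,"travel": [-4,0,0],"rotation": [0,0,0]},{"gripper": 48,"travel": [-4,0,0],"rotation": [0,0,0]},{"gripper": 48,"travel": [-4,0,0],"rotation": [0,0,0]}]'

```text
t: 34.18
tcp_pos: [0.5847, 0.0792, 0.132]
tool_rot: [0.699, 0.716, 0.0, 0.0]
force: [0.5, -0.4, -2.9]
finger_gap: 0.634
```

Request:
send_rows --motion '[{"gripper": 48,"travel": [-4,0,0],"rotation": [0,0,0]},{"gripper": 48,"travel": [-5,0,0],"rotation": [0,0,0]},{"gripper": 48,"travel": [-5,0,0],"rotation": [0,0,0]},{"gripper": 48,"travel": [-5,0,0],"rotation": [0,0,0]},{"gripper": 48,"travel": [-5,0,0],"rotation": [0,0,0]},{"gripper": 48,"travel": [-5,0,0],"rotation": [0,0,0]},{"gripper": 48,"travel": [-5,0,0],"rotation": [0,0,0]},{"gripper": 48,"travel": [-5,0,0],"rotation": [0,0,0]}]'

```text
t: 34.85
tcp_pos: [0.5856, 0.0401, 0.132]
tool_rot: [0.699, 0.716, 0.0, -0.0]
force: [0.1, -1.0, -2.4]
finger_gap: 0.637
```

Request:
send_rows --motion '[{"gripper": 48,"travel": [-5,0,0],"rotation": [0,0,0]},{"gripper": 48,"travel": [-5,0,0],"rotation": [0,0,0]},{"gripper": 48,"travel": [-5,0,0],"rotation": [0,0,0]},{"gripper": 48,"travel": [-5,0,0],"rotation": [0,0,0]},{"gripper": 48,"travel": [-5,0,0],"rotation": [0,0,0]},{"gripper": 48,"travel": [-5,0,0],"rotation": [0,0,0]},{"gripper": 48,"travel": [-5,0,0],"rotation": [0,0,0]},{"gripper": 48,"travel": [-5,0,0],"rotation": [0,0,0]},{"gripper": 48,"travel": [-5,0,0],"rotation": [0,0,0]},{"gripper": 48,"travel": [-5,0,0],"rotation": [0,0,0]},{"gripper": 48,"travel": [-8,0,0],"rotation": [0,0,0]},{"gripper": 48,"travel": [-10,0,0],"rotation": [0,0,0]}]'

```text
t: 35.85
tcp_pos: [0.5872, -0.0277, 0.132]
tool_rot: [0.698, 0.716, -0.0, -0.0]
force: [-0.2, -0.4, -2.0]
finger_gap: 0.633
```

Request:
send_rows --motion '[{"gripper": 48,"travel": [-15,0,0],"rotation": [0,0,0]},{"gripper": 48,"travel": [-15,0,0],"rotation": [0,0,-3]},{"gripper": 48,"travel": [-15,0,0],"rotation": [0,0,-4.4]},{"gripper": 48,"travel": [-10,0,0],"rotation": [0,0,-4.2]},{"gripper": 48,"travel": [0,0,0],"rotation": [0,0,0]},{"gripper": 48,"travel": [0,0,0],"rotation": [0,0,0]}]'

```text
t: 36.35
tcp_pos: [0.5906, -0.0834, 0.1319]
tool_rot: [0.624, 0.781, 0.0, -0.0]
force: [-0.6, -0.5, -2.9]
finger_gap: 0.635
```

```bash
python3 -c "
from h import *
to([.522,-.188,.025])"
```

```text
t 36.35 tcp [ 0.5906 -0.0834  0.1319] F [-0.6 -0.5 -2.9] gap 54.3 
R [[-0.221, 0.975, 0.0], [0.975, 0.221, 0.0], [0.0, 0.0, -1.0]] q [-0.3276  0.6164  1.594   0.0002  0.9312 -0.5504]
shift mm [-86.8 -90.  106.9] heading x 102.76 zdir [ 0.      0.0002 -1.    ]
```

Request:
send_rows --motion '[{"gripper": 48,"travel": [-8,-9,0],"rotation": [0,0,0]},{"gripper": 48,"travel": [-16,-18,0],"rotation": [0,0,0]},{"gripper": 48,"travel": [-16,-18,0],"rotation": [0,0,0]},{"gripper": 48,"travel": [-16,-18,0],"rotation": [0,0,0]},{"gripper": 48,"travel": [-16,-18,0],"rotation": [0,0,0]},{"gripper": 48,"travel": [-8,-9,0],"rotation": [0,0,0]},{"gripper": 48,"travel": [0,0,0],"rotation": [0,0,0]}]'

```text
t: 36.93
tcp_pos: [0.5192, -0.1819, 0.132]
tool_rot: [0.624, 0.781, -0.0, -0.0]
force: [0.2, 0.5, -2.2]
finger_gap: 0.634
```

Request:
send_rows --motion '[{"gripper": 48,"travel": [0,0,14],"rotation": [0,0,0]},{"gripper": 48,"travel": [0,0,20],"rotation": [0,0,0]},{"gripper": 48,"travel": [0,0,20],"rotation": [0,0,0]},{"gripper": 48,"travel": [0,0,20],"rotation": [0,0,0]},{"gripper": 48,"travel": [0,0,15],"rotation": [0,0,0]},{"gripper": 48,"travel": [0,0,10],"rotation": [0,0,0]},{"gripper": 48,"travel": [0,0,6],"rotation": [0,0,0]},{"gripper": 48,"travel": [0,0,4],"rotation": [0,0,0]},{"gripper": 48,"travel": [0,0,0],"rotation": [0,0,0]},{"gripper": 48,"travel": [0,0,0],"rotation": [0,0,0]}]'

```text
t: 37.77
tcp_pos: [0.5215, -0.1804, 0.0235]
tool_rot: [0.623, 0.783, 0.0, 0.001]
force: [-0.3, -0.9, -1.7]
finger_gap: 0.63
```

```bash
python3 -c "
from h import *
to([.5205,-.181,.0145])
im=manip.snapshot('side');cv2.imwrite('pics/s9.png',crop(im,240,110,150,120,5))"
```

```text
t 37.77 tcp [ 0.5215 -0.1804  0.0235] F [-0.3 -0.9 -1.7] gap 53.8 
R [[-0.225, 0.974, 0.001], [0.974, 0.225, -0.0], [-0.001, 0.001, -1.0]] q [-0.5356  0.7515  1.7597  0.0001  0.6293 -0.7624]
shift mm [-0.4 -1.1  9. ] heading x 102.99 zdir [ 0.001  -0.0005 -1.    ]
```

View pics/s9.png

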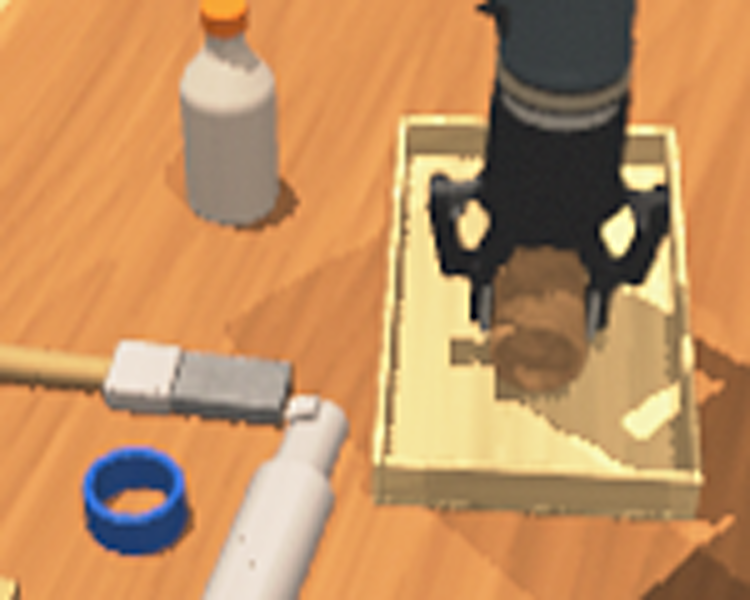

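The bare spindle runs from (310,410) downwards. The sleeve is held level above the tray floor at (540,320), with no contact on the walls. I'll lower it to contact.

Request:
send_rows --motion '[{"gripper": 48,"travel": [0,0,3],"rotation": [0,0,0]},{"gripper": 48,"travel": [0,0,2],"rotation": [0,0,0]},{"gripper": 48,"travel": [0,0,2],"rotation": [0,0,0]},{"gripper": 48,"travel": [0,0,0],"rotation": [0,0,0]},{"gripper": 48,"travel": [0,0,0],"rotation": [0,0,0]}]'

```text
t: 38.23
tcp_pos: [0.5209, -0.1804, 0.016]
tool_rot: [0.623, 0.782, -0.0, -0.0]
force: [0.3, 0.5, -2.6]
finger_gap: 0.638
```

Request:
send_rows --motion '[{"gripper": 48,"travel": [0,0,0.8],"rotation": [0,0,0]},{"gripper": 48,"travel": [0,0,0],"rotation": [0,0,0]},{"gripper": 48,"travel": [0,0,0],"rotation": [0,0,0]}]'

```text
t: 38.48
tcp_pos: [0.5209, -0.1803, 0.0158]
tool_rot: [0.623, 0.783, -0.0, 0.0]
force: [-1.6, 0.2, 5.0]
finger_gap: 0.636
```

Request:
send_rows --motion '[{"gripper": 48,"travel": [0,0,0.7],"rotation": [0,0,0]},{"gripper": 48,"travel": [0,0,0],"rotation": [0,0,0]},{"gripper": 48,"travel": [0,0,0],"rotation": [0,0,0]}]'

```text
t: 38.73
tcp_pos: [0.521, -0.1803, 0.0157]
tool_rot: [0.623, 0.783, -0.0, 0.0]
force: [-1.6, 1.6, 10.1]
finger_gap: 0.632
```

In contact. I'll back off the preload, release, lift away, then check twice for rolling.

Request:
send_rows --motion '[{"gripper": 48,"travel": [0,0,-1],"rotation": [0,0,0]},{"gripper": 48,"travel": [0,0,0],"rotation": [0,0,0]},{"gripper": 60,"travel": [0,0,0],"rotation": [0,0,0]},{"gripper": 64,"travel": [0,0,0],"rotation": [0,0,0]},{"gripper": 68,"travel": [0,0,0],"rotation": [0,0,0]},{"gripper": 74,"travel": [0,0,0],"rotation": [0,0,0]},{"gripper": 80,"travel": [0,0,0],"rotation": [0,0,0]},{"gripper": 85,"travel": [0,0,-2],"rotation": [0,0,0]},{"gripper": 85,"travel": [0,0,-10],"rotation": [0,0,0]},{"gripper": 85,"travel": [0,0,-20],"rotation": [0,0,0]},{"gripper": 85,"travel": [0,0,-30],"rotation": [0,0,0]},{"gripper": 85,"travel": [0,0,-40],"rotation": [0,0,0]}]'

```text
t: 39.73
tcp_pos: [0.5192, -0.1794, 0.1171]
tool_rot: [0.623, 0.782, -0.0, -0.003]
force: [0.6, -0.7, 0.1]
finger_gap: 0.994
```

Request:
send_rows --motion '[{"gripper": 85,"travel": [0,0,-40],"rotation": [0,0,0]},{"gripper": 85,"travel": [0,0,-40],"rotation": [0,0,0]},{"gripper": 85,"travel": [0,0,-40],"rotation": [0,0,0]},{"gripper": 85,"travel": [0,0,0],"rotation": [0,0,0]},{"gripper": 85,"travel": [0,0,0],"rotation": [0,0,0]}]'

```text
t: 40.15
tcp_pos: [0.5224, -0.1811, 0.2413]
tool_rot: [0.623, 0.783, 0.001, 0.004]
force: [-0.7, 0.3, -1.4]
finger_gap: 0.995
```

```bash
python3 -c "
from h import *
st();im=manip.snapshot('side');cv2.imwrite('pics/s10.png',im[:,:,::-1])"
```

```text
t 40.15 tcp [ 0.5224 -0.1811  0.2413] F [-0.7  0.3 -1.4] gap 85.0 
R [[-0.225, 0.974, 0.007], [0.974, 0.225, -0.004], [-0.006, 0.006, -1.0]] q [-0.5358  0.4152  1.6093 -0.      1.1091 -0.7625]
```

Request:
send_rows --motion '[{"gripper": 85,"travel": [0,0,0],"rotation": [0,0,0]},{"gripper": 85,"travel": [0,0,0],"rotation": [0,0,0]},{"gripper": 85,"travel": [0,0,0],"rotation": [0,0,0]},{"gripper": 85,"travel": [0,0,0],"rotation": [0,0,0]},{"gripper": 85,"travel": [0,0,0],"rotation": [0,0,0]},{"gripper": 85,"travel": [0,0,0],"rotation": [0,0,0]},{"gripper": 85,"travel": [0,0,0],"rotation": [0,0,0]},{"gripper": 85,"travel": [0,0,0],"rotation": [0,0,0]},{"gripper": 85,"travel": [0,0,0],"rotation": [0,0,0]},{"gripper": 85,"travel": [0,0,0],"rotation": [0,0,0]}]'

```text
t: 41.03
tcp_pos: [0.521, -0.1804, 0.2375]
tool_rot: [0.623, 0.783, 0.0, 0.0]
force: [-0.2, -0.1, 0.2]
finger_gap: 0.998
```

```bash
python3 -c "
from h import *
im=manip.snapshot('side')[:,:,::-1].copy();cv2.imwrite('pics/s11.png',crop(im[:,:,::-1],220,95,180,140,4))
a=cv2.imread('pics/s10.png');d=cv2.absdiff(a,im).max(2);print('changed px in tray',(d[130:215,315:382]>40).sum())
o=cv2.imread('pics/side0.png');d=cv2.absdiff(o,im).max(2)>40;print('glue',d[105:157,275:298].sum(),'brush',d[175:196,228:288].sum(),'offcut',d[222:275,203:245].sum(),'blue',d[198:222,255:280].sum())"
```

```text
changed px in tray 22
glue 0 brush 0 offcut 0 blue 0
```

View pics/s11.png

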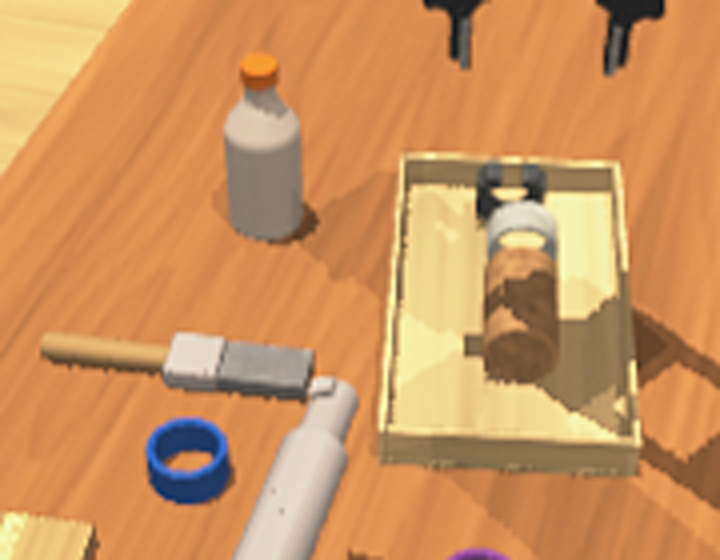

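Collar, ring and sleeve stand in a row in the tray around (515,270), and the gripper is clear above. I'm handing the job in.

```bash
python3 -c "
from station import manip
print(manip.sense()['t'],manip.sign_off())"
```

```text
the job is handed in; nothing more can be done
41.0833 None
```

The collar, spacer ring and sanding sleeve are off the spindle and standing in the tray, and I handed the job in at 41.1 s of the 72 s allowed.

- **Removal:** I gripped the collar, lifted it to the middle of its play and turned it about 23° away from the robot to match the lug. It came off at under 1 N along the spindle. The ring and then the sleeve slid off at about 1 N or less.
- **Placing:** I lowered each part until the wrist force showed it touching the tray floor, then opened the gripper slowly. The highest force I read was about 10 N.
- **Last checks:** All three parts are in the tray and the open gripper is clear above it. The side view showed no change at the glue bottle, the brush, the offcut or the blue ring.
- **Not fully clean:**
  - The spacer ring shifted about 5 mm when I let it go, and later pictures put it in the same place.
  - Two side pictures of the tray about 1 s apart differed by 22 pixels. I took that for the arm's moving shadow rather than a part rolling, but did not prove it.
  - The gripper read 54 mm on the 56 mm ring and sleeve, but gripping the ring lower gave the same reading and both grips held.

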